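# Hold a shaft collar on its set-screw flat

### The job

Slide the guard of the small drive unit fully open by its black grip, then turn the bare shaft until its flat faces the tip of the hex key on the unit. Then put the steel collar with the protruding set-screw over the shaft and hold it with the set-screw square in front of the middle of the flat, so that a colleague can tighten it: the program finishes while the gripper is still holding the collar up there, not let down on the bearing. Leave the other things on the bench where they are.

Things in the scene. Friction and masses are not known exactly. Their poses are not given: they have to be found in the camera images.
- drive: Drive unit, fixed. Origin: on the shaft's axis at bench height; z up; x points from shaft to hex key. Base plate 12 mm thick (x -110..150, y -80..80 mm), grey gearbox 110 x 120 mm, top at 50 mm, round boss up to 58 mm, out of which the upright shaft stands. Guard rail along y at x = -83 mm, to y 215, stops 46 mm high. Post at x = 122..142, 34 mm wide, 124 mm high, guides the level 6 mm hex key.
- key_tip (a point): Tip of the hex key, which points at the shaft: 95 mm from the shaft's axis along the drive unit's x, 106 mm above the bench.
- guard (a joint): Guard of the drive unit, in m: 0 = shut (its plate over the shaft), 0.15 = fully open against its stop, 150 mm along the drive unit's +y. About 1.5 N of friction; stays where it is left. It carries a level 4 mm steel plate, 134 mm along the unit's x (-100 to +34), 70 mm along y, top 134 mm above the bench.
- guard_grip (a point): Centre of the top of the guard's grip, 166 mm above the bench: an upright black block 26 mm along the drive unit's x, 16 mm along its y (the sliding direction), standing 32 mm above the guard plate, 60 mm from the shaft's axis on the -x side. Axes as the drive unit's.
- shaft_flat (a point): Middle of the shaft's set-screw flat, 106 mm above the bench; x axis: level, out of the flat; z up. Steel shaft 26 mm thick, D section over its top 32 mm (90 to 122 mm high): one flat 19 mm wide, 9 mm from the axis, so pads closing on it stop at 22, not 26 mm. Turns endlessly either way, 0.06 N m of friction, stays where left; starts at any angle but facing the key.
- shaft_end (a point): Centre of the shaft's top end, on its axis, 122 mm above the bench; 3 mm chamfer round it. Axes as shaft_flat.
- collar: The shaft collar, loose, lying flat on the bench at the start: dark steel ring 50 mm in diameter, 22 mm high, round bore 30 mm, about 0.22 kg, with a round set-screw 11 mm thick protruding 10 mm from its side at half height. Origin: centre of its underside; z up; x axis towards the set-screw.
- collar_screw (a point): Outer end of the collar's set-screw: 35 mm from the collar's axis along its x, 11 mm above its underside. Axes as the collar's.
- spacer: Bystander: plain dark steel ring 40 mm in diameter, 16 mm high, bore 22 mm, no screw, flat on the bench. Not to be moved. Origin: centre of its underside.
- wrench: Bystander: steel wrench 170 mm long, lying along its x axis. Not to be moved.
- screwdriver: Bystander: screwdriver 190 mm long, lying along its x axis. Not to be moved.
- oil_bottle: Bystander: white bottle 50 mm in diameter, 140 mm high, standing. Not to be moved. Origin: centre of its underside.
- jar: Bystander: glass jar 60 mm in diameter, 70 mm high, standing. Not to be moved. Origin: centre of its underside.
- bolt_tray: Bystander: grey open tray 120 x 90 x 35 mm with bolts in it. Not to be moved. Origin: centre of its underside.
- hammer: Bystander: hammer 240 mm long, lying along its x axis, head at +x. Not to be moved.

How it is judged:
By the outcome, as a careful person would: the job done as asked, in the order asked, and still so for the second after the job is handed in, while the arm keeps its last pose, push and grip.
It also fails if it takes over 67 s, if anything falls off the work surface, if the arm or the gripper's body presses on something with over 40 N, if the wrist force passes 120 N, or if a joint passes its speed limit or range.

### The arm

A 7-joint arm with a two-finger parallel gripper is mounted at the origin on the work surface. World frame = base frame: x ahead of the robot, y to its left, z up, the work surface at z = 0. Lengths are in m, angles in rad, forces in N, time in s.
With the tool pointing down it reaches from about 0.4 to 0.875 m from the base axis. Payload 19.3 kg.
Tool frame: the origin (TCP) lies at the very end of the fingers, on their centre line; the grasp point (between the pads) lies 19 mm behind it (bot.grasp_offset is the distance from the TCP to the grasp point, in m); z points along the fingers, x is the direction in which the jaws open and shut, and the axes are right-handed (so a half turn about z gives the same grasp; the last joint's range is limited). The gripper opens to 85 mm and grips with 20 to 120 N. Pads are 22 mm wide; open, the fingers measure 114 mm over their backs; the gripper's body (76 mm by 85 mm) begins 54 mm behind the grasp point. The pads swing forward as they close: fully open they stand 13 mm farther back than shut.
Start: joints at [1.138, 0.521, -0.036, 1.599, 0.021, 1.021, -0.113], TCP at [0.222, -0.584, 0.231] pointing down, gripper open.
Joint ranges: [-2.91, 2.91], [-0.3, 2.13], [-1.5, 1.42], [0.17, 2.43], [-1.26, 4.41], [0.16, 1.93], [-2.52, 2.52]. Speed limits (rad/s): [1.89, 1.89, 2.39, 2.39, 3.01, 3.01, 3.01].

### API

Orientations are given as [roll, pitch, yaw] about the fixed x, y, z axes, in that order (R = Rz(yaw) Ry(pitch) Rx(roll)).
In Python, from workcell import status, grab_frame, calibration, job, regions_of, mark_of, bot gives the robot as it stands.
- The arm moves only by the tool carry_out, never from a script. Its argument "deltas" is one flat list of numbers, 5 for each row, row after row: the opening, from -1 (shut) to 1 (fully open), then the shift along the tool's x, y, z in cm, then the turn about the tool's z in degrees. A call has 1 to 20 rows; each row shifts and turns the commanded pose from where the row before left it, along the tool's axes as they then stand; what a row does not reach is not made up. A row lasts 1/12 s, in which the tool goes at most 41.7 mm and 7.16 degrees, less where a joint would pass 70% of its speed; a pose out of reach is approached as far as the arm can. A call with a gripper value outside its range is refused whole. The fingers move at their own pace and stop on an object; "newtons" is the grip in N (left out, the last holds). Time passes only in rows, so rows that do not move let the fingers close. It gives the time, the measured TCP pose, the force and the opening at its end, in the units of the state.
- status.observe(): the state, without advancing time (a new reading comes with each control period).
- grab_frame(name): name is "side" or "top"; returns the picture (420x560x3 uint8, red, green, blue); there is no depth.
- calibration(name): a dict with "fov_y" (degrees; the focal length in pixels is half the picture's height over the tangent of half this angle, whatever the lens; pixels are square), "cx", "cy" (the principal point, pixels), "R" (3x3) and "t" (3): a world point X has camera coordinates R X + t. Camera axes: x right, y down, z forward; pixel columns grow to the right and rows downward; lengths in m; the calibration is good to about 2 mm. A picture is of the moment at which its call begins. calibration takes no time and is no camera call.
- job.job_done(): hands the job in, once; it reports no verdict.
Trained networks look in the newest picture that a camera, given by its name, has taken for a name from the list of things; names that differ only in an ending like _2 or _b are one class to them, and where a whole thing is asked for, a point or a joint stands for the part that bears it (a point fixed in the world has none). Each returns a list of dicts, best first, with "p" (0 to 1); they miss things now and then, are a little off and sometimes report something else, mostly with a low value. They report only what shows in the picture. A call takes as long as a camera call.
- regions_of(camera, target): "region" (420x560 bool, what is visible of it) and "xy" ([column, row] in pixels, amid what is visible of it).
- mark_of(camera, target): "xy" ([column, row] in pixels: a listed point, or the origin of a listed thing).
The state is a dict: "clock": time; "qpos": joint angles; "qd": joint speeds; "joint_efforts": joint torques, N m; "position": TCP position; "tool_rot": TCP orientation; "force": force on the tool from outside, world axes, zero at the start; "moment": the same for the moment, N m; "grip_width": finger opening in m.
Only numpy, scipy, OpenCV 4.12 (cv2) and the standard library are available. Lean on these libraries where they do the work, as an engineer would, in place of code of your own. Each camera call takes 0.05 s, during which the arm holds its last target.

## Working session

There is one attempt and no reset: what is moved stays moved. The work goes in short steps, Python scripts to look and compute and a tool call to move; the robot and the scene stay as the last step left them, time stands still between calls to the robot, and variables do not carry over. Pictures are saved under pics/ and viewed, and the job is handed in when it is done.

Besides the shell and the picture viewer there is one more tool, called after "Call:" in YAML: its name, and indented under it one key for each argument. carry_out: Moves the arm, as the interface text tells. Its arguments: {"type":"object","properties":{"deltas":{"type":"array","items":{"type":"number"}},"newtons":{"type":"number"}},"required":["deltas"]}

```bash
mkdir -p pics; ls; cat > h.py <<'E'
import numpy as np, cv2, json
from workcell import status, grab_frame, calibration, job, regions_of, mark_of, bot
def save(cam,name,crop=None,scale=1):
    im=grab_frame(cam); np.save(f'last_{cam}.npy',im)
    o=im
    if crop: o=im[crop[1]:crop[3],crop[0]:crop[2]]
    if scale!=1: o=cv2.resize(o,None,fx=scale,fy=scale,interpolation=cv2.INTER_CUBIC)
    cv2.imwrite(f'pics/{name}.png',o[:,:,::-1]); return im
def K(cam):
    c=calibration(cam); f=210/np.tan(np.radians(c['fov_y'])/2)
    return f,c['cx'],c['cy'],np.array(c['R']),np.array(c['t'])
def proj(cam,X):
    f,cx,cy,R,t=K(cam); p=R@np.array(X,float)+t
    return np.array([cx+f*p[0]/p[2],cy+f*p[1]/p[2]])
def ray(cam,uv):
    f,cx,cy,R,t=K(cam); d=R.T@np.array([(uv[0]-cx)/f,(uv[1]-cy)/f,1]); return -R.T@t,d
def atz(cam,uv,z):
    o,d=ray(cam,uv); return o+d*(z-o[2])/d[2]
def tri(uv1,uv2,c1='side',c2='top'):
    o1,d1=ray(c1,uv1);o2,d2=ray(c2,uv2);d1/=np.linalg.norm(d1);d2/=np.linalg.norm(d2)
    s=np.linalg.lstsq(np.c_[d1,-d2],o2-o1,rcond=None)[0]
    a=o1+d1*s[0];b=o2+d2*s[1];return (a+b)/2,np.linalg.norm(a-b)
E
python3 - <<'E'
from h import *
s=status.observe();print({k:np.round(v,3) for k,v in s.items()})
for c in('side','top'):
    save(c,c+'0'); print(c,{k:np.round(v,3) for k,v in calibration(c).items()})
    for n in ['drive','key_tip','guard_grip','shaft_flat','shaft_end','collar','collar_screw','spacer','guard','oil_bottle','jar','wrench','screwdriver','bolt_tray','hammer']:
        try: print(n,[(np.round(m['xy'],1),round(m['p'],2)) for m in mark_of(c,n)][:3])
        except Exception as e: print(n,e)
E
```

```text
pics
{'clock': np.float64(0.0), 'qpos': array([ 1.138,  0.522, -0.036,  1.6  ,  0.021,  1.021, -0.113]), 'qd': array([ 0.003, -0.001,  0.001,  0.   , -0.001, -0.001,  0.   ]), 'joint_efforts': array([ 0.0000e+00, -9.2713e+01,  1.9800e+00, -3.6994e+01,  1.8000e-02,
        8.0000e-03, -0.0000e+00]), 'position': array([ 0.222, -0.584,  0.231]), 'tool_rot': array([ 3.142e+00,  1.000e-03, -1.208e+00]), 'force': array([-0.369, -0.466,  1.04 ]), 'moment': array([-0.004, -0.001, -0.02 ]), 'grip_width': np.float64(0.085)}
side {'fov_y': np.float64(53.644), 'cx': np.float64(281.004), 'cy': np.float64(205.248), 'R': array([[-0.939, -0.344, -0.018],
       [-0.224,  0.649, -0.727],
       [ 0.261, -0.678, -0.687]]), 't': array([0.496, 0.181, 1.368])}
drive [(array([267.2, 224.9]), 0.63)]
key_tip [(array([248.4, 190.8]), 0.98), (array([365.6, 169.8]), 0.73)]
guard_grip []
shaft_flat []
shaft_end []
collar [(array([223.9, 197.8]), 0.61), (array([288.3, 177.6]), 0.47)]
collar_screw [(array([275. , 179.5]), 0.5)]
spacer [(array([328.2, 182.1]), 0.53)]
guard it knows: bolt_tray, collar, collar_screw
[... 697 characters left out ...]
(array([267.7, 216.7]), 0.82), (array([430.9, 286.3]), 0.55)]
shaft_flat [(array([285.2, 199.7]), 0.44)]
shaft_end [(array([282.8, 202.3]), 0.36)]
collar [(array([367.1, 194.9]), 0.63), (array([287.1, 206. ]), 0.28)]
collar_screw [(array([360.7, 185.3]), 0.71)]
spacer [(array([385.7, 246.9]), 0.48)]
guard it knows: bolt_tray, collar, collar_screw, drive, guard_grip, hammer, jar, key_tip, oil_bottle, screwdriver, shaft_end, shaft_flat, spacer, wrench
oil_bottle [(array([408. , 154.7]), 0.61)]
jar []
wrench [(array([429. , 285.3]), 0.96), (array([187.1, 294.4]), 0.62)]
screwdriver [(array([310.4, 136.4]), 0.52), (array([357.4, 185.5]), 0.52)]
bolt_tray [(array([138.2, 261.4]), 0.86)]
hammer []
```

View pics/side0.png

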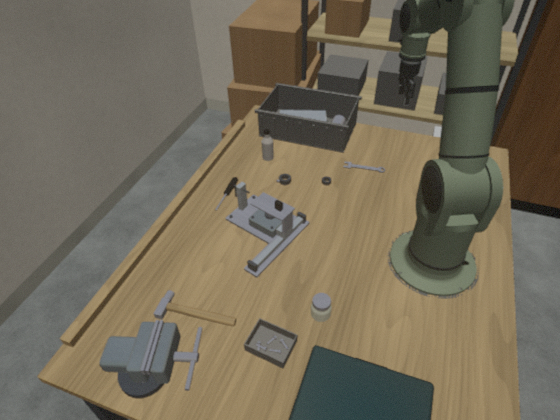

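View pics/top0.png

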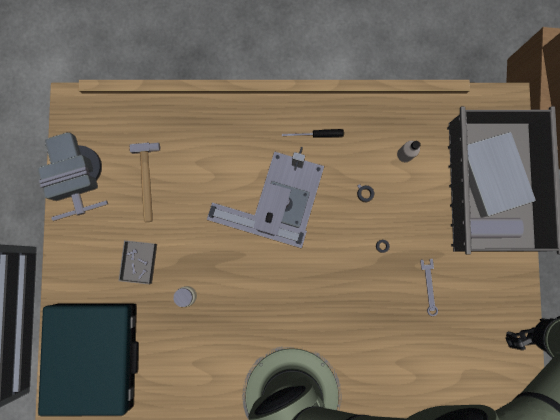

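```bash
python3 - <<'E'
import numpy as np,cv2
for c,(x0,y0,x1,y1) in (('side',(180,90,380,240)),('top',(220,120,420,270))):
    im=np.load(f'last_{c}.npy')[y0:y1,x0:x1]
    cv2.imwrite(f'pics/{c}0z.png',cv2.resize(im,None,fx=4,fy=4,interpolation=cv2.INTER_CUBIC)[:,:,::-1])
E
```

```text
(no output)
```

View pics/side0z.png

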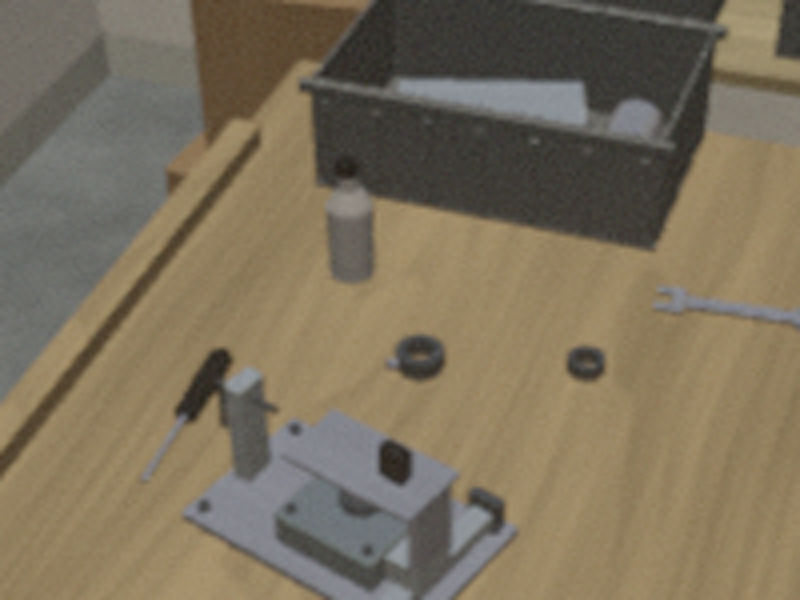

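View pics/top0z.png

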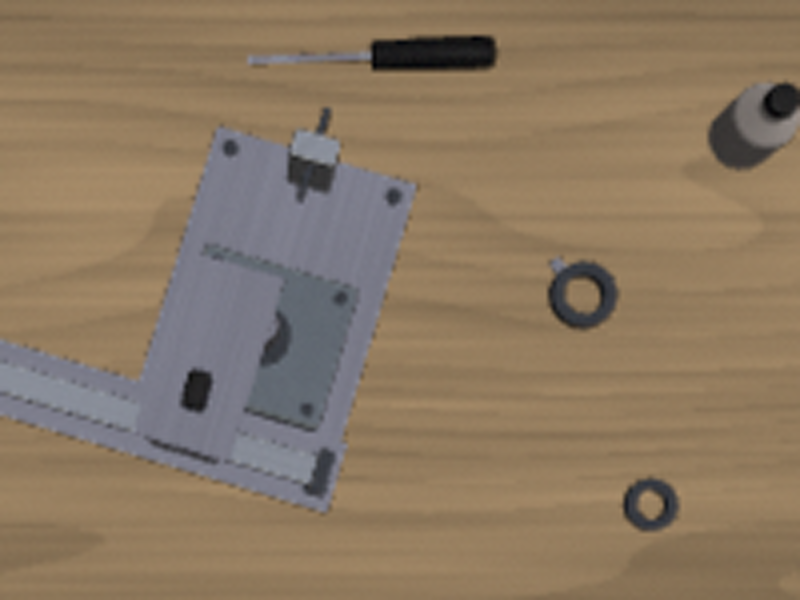

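Both views show the drive unit with its key post up and to the left in the side view. In the top view the grip is at about (269,217), the key tip at (295,170) and the collar at (366,194) with its screw up-left. The spacer, without a screw, is at (383,246). Next I fit the drive pose.

```bash
cat >> h.py <<'E'
from scipy.optimize import least_squares
def D2W(p,X):
    c,s=np.cos(p[2]),np.sin(p[2]); X=np.asarray(X,float)
    return np.array([p[0]+c*X[0]-s*X[1],p[1]+s*X[0]+c*X[1],X[2]])
E
python3 - <<'E'
from h import *
T=lambda u,v:(220+u/4,120+v/4)
S=lambda u,v:(180+u/4,90+v/4)
obs=[('top',T(220,127),(.15,.08,.012)),('top',T(415,184),(.15,-.08,.012)),('top',T(330,512),(-.11,-.08,.012)),
('top',T(304,201),(.095,0,.106)),('top',T(198,391),(-.06,0,.166)),
('side',S(185,513),(.15,.08,.012)),('side',S(517,530),(-.11,-.08,.012)),('side',S(277,408),(.095,0,.106)),('side',S(396,447),(-.06,0,.166))]
def r(p): return np.concatenate([proj(c,D2W(p,X))-uv for c,uv,X in obs])
s=least_squares(r,[.55,0,-.25],loss='soft_l1');print(s.x,np.degrees(s.x[2]));print(np.round(r(s.x).reshape(-1,2),1))
for c in('top','side'):print(c,least_squares(lambda p:r(p)[:10] if c=='top' else r(p)[10:],s.x).x)
for n,z in(('collar',0),('collar_screw',.011)):
    print(n,mark_of('top',n)[0]['xy'],)
print('collar center top', atz('top',(366,194.2),.022) , atz('top',(365.7,193.6),.022))
print('screw', atz('top',T(557,265),.011), 'side ring top',atz('side',S(420,345),.022),'screw side',atz('side',S(392,363),.011))
E
```

```text
[ 0.56034934  0.02070713 -0.31829446] -18.23692906490781
[[-0.7 -1.1]
 [ 0.4  0.7]
 [-4.6 -0.1]
 [-1.6 -0.1]
 [ 7.8  2. ]
 [-1.2 -1.7]
 [-0.6  0.1]
 [-0.2 -0.3]
 [ 4.2 -4.7]]
top [ 0.56151388  0.0220733  -0.32459788]
side [ 0.55986263  0.02960725 -0.34958226]
collar [367.1, 194.9]
collar_screw [360.7, 185.3]
collar center top [ 0.5916256  -0.22687071  0.022     ] [ 0.59345336 -0.22599953  0.022     ]
screw [ 0.61750923 -0.20857893  0.011     ] side ring top [ 0.5946451  -0.22745974  0.022     ] screw side [ 0.61622052 -0.20435565  0.011     ]
```

```bash
python3 - <<'E'
from h import *
T=lambda u,v:(220+u/4,120+v/4)
S=lambda u,v:(180+u/4,90+v/4)
obs=[('top',T(220,127),(.15,.08,.012)),('top',T(415,184),(.15,-.08,.012)),
('top',T(304,201),(.095,0,.106)),('top',T(198,391),(-.06,'g',.166)),('top',T(358,290),(.055,-.06,.05)),('top',T(318,430),(-.055,-.06,.05)),
('side',S(185,513),(.15,.08,.012)),('side',S(277,408),(.095,0,.106)),('side',S(396,447),(-.06,'g',.166)),('side',S(517,530),(-.11,-.08,.012))]
def r(p): return np.concatenate([proj(c,D2W(p,[p[3] if a=='g' else a for a in X]))-uv for c,uv,X in obs])
s=least_squares(r,[.55,0,-.25,0],loss='soft_l1');print(s.x,np.degrees(s.x[2]));print(np.round(r(s.x).reshape(-1,2),1))
p=s.x
print('grip',D2W(p,(-.06,p[3],.166)),'tri',tri(S(396,447),T(198,391)),'key tri',tri(S(277,408),T(304,201)))
im=np.load('last_top.npy').copy()
im=cv2.resize(im,None,fx=1,fy=1)
x0,y0=220,120; z=cv2.resize(im[y0:270,x0:420],None,fx=4,fy=4,interpolation=cv2.INTER_CUBIC)
for X in [(.15,.08,.012),(.15,-.08,.012),(-.11,-.08,.012),(.095,0,.106),(0,0,.058),(-.06,p[3],.166),(-.083,.215,.03),(-.11,.08,.012)]+[(.0+.1*k,0,.05) for k in range(0)]:
    u=(proj('top',D2W(p,X))-[x0,y0])*4; cv2.circle(z,tuple(int(a) for a in u),5,(255,0,0),1)
cv2.imwrite('pics/ov.png',z[:,:,::-1])
E
```

```text
[ 0.5586186   0.01756335 -0.29538334  0.02779125] -16.924218848113483
[[-0.9 -0.3]
 [ 0.5  0.4]
 [-1.3  0.3]
 [-0.4 -0.1]
 [ 0.3 -0.1]
 [-0.3  0.4]
 [-0.7 -1.4]
 [ 0.2 -0.4]
 [ 0.2 -0.8]
 [ 0.1 -1. ]]
grip [0.50930738 0.06161737 0.166     ] tri (array([0.50980147, 0.06083958, 0.16159369]), np.float64(0.0010481391103703203)) key tri (array([ 0.65177307, -0.01372661,  0.10043694]), np.float64(0.0010527724866261174))
```

View pics/ov.png

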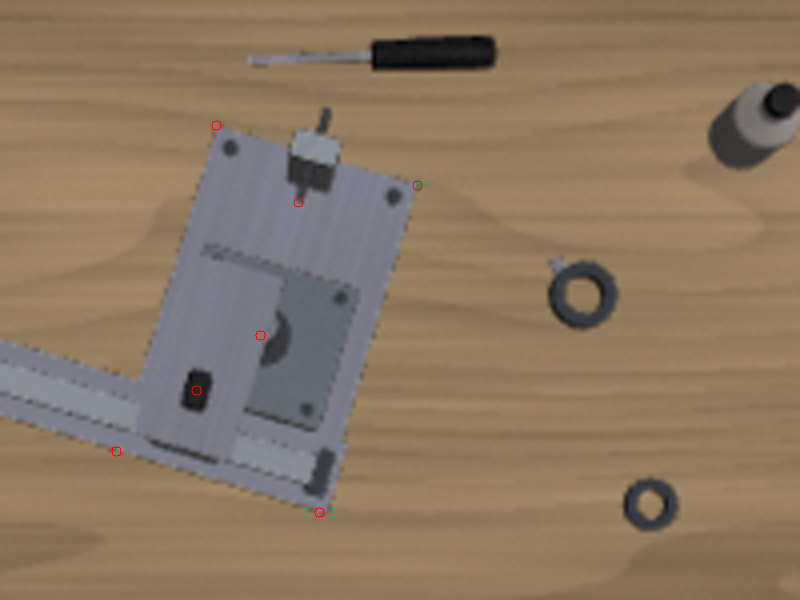

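```bash
cat >> h.py <<'E'
def plan(target,yaw_deg,grip,n=None,start=None,vmax=4.0,hold=0,turnmax=7.0):
    """print rows from current pose to target (x,y,z) with yaw, shift applied along axes at row start"""
    if start is None:
        s=status.observe(); p=np.array(s['position']); y=np.degrees(s['tool_rot'][2])
    else: p=np.array(start[:3]);y=start[3]
    tgt=np.array(target,float); dy=(yaw_deg-y+180)%360-180
    if n is None: n=int(max(np.ceil(np.linalg.norm(tgt-p)*100/vmax),np.ceil(abs(dy)/turnmax),1))
    d=(tgt-p)/n; rows=[]
    acc=np.zeros(3); cur=y
    for i in range(n):
        a=np.radians(cur); ex=np.array([np.cos(a),np.sin(a),0]); ey=np.array([np.sin(a),-np.cos(a),0])
        want=d*(i+1)-acc
        v=np.round(np.array([want@ex,want@ey,-want[2]])*100,2); acc=acc+(v[0]*ex+v[1]*ey)/100; acc[2]-=v[2]/100
        t=np.round(dy*(i+1)/n-(cur-y),1); cur=cur+t
        rows+= [grip,float(v[0]),float(v[1]),float(v[2]),float(-t)]
    for i in range(hold): rows+=[grip,0,0,0,0]
    print(n+hold,'rows',json.dumps(rows).replace(' ','').replace('-0.0,','0,')); return (*tgt,yaw_deg)
E
python3 - <<'E'
from h import *
plan((.5095,.061,.21),73.5,-0.1)
E
```

```text
21 rows [-0.1,-2.39,-2.37,0.1,-6.8,-0.1,-2.09,-2.64,0.1,-6.8,-0.1,-1.76,-2.86,0.1,-6.8,-0.1,-1.41,-3.06,0.1,-6.8,-0.1,-1.04,-3.2,0.11,-6.8,-0.1,-0.65,-3.3,0.1,-6.8,-0.1,-0.26,-3.35,0.1,-6.8,-0.1,0.14,-3.36,0.1,-6.8,-0.1,0.54,-3.33,0.1,-6.8,-0.1,0.93,-3.23,0.1,-6.8,-0.1,1.3,-3.1,0.1,-6.8,-0.1,1.67,-2.92,0.1,-6.8,-0.1,1.99,-2.71,0.11,-6.8,-0.1,2.31,-2.45,0.1,-6.7,-0.1,2.57,-2.17,0.1,-6.8,-0.1,2.82,-1.85,0.1,-6.8,-0.1,3.01,-1.5,0.1,-6.8,-0.1,3.16,-1.13,0.1,-6.8,-0.1,3.28,-0.75,0.1,-6.8,-0.1,3.35,-0.36,0.1,-6.8,-0.1,3.36,0.04,0.11,-6.8]
```

Call:
carry_out:
  deltas: [-0.1, -2.4, -2.4, 0.1, -6.8, -0.1, -2.1, -2.6, 0.1, -6.8, -0.1, -1.8, -2.9, 0.1, -6.8, -0.1, -1.4, -3.1, 0.1, -6.8, -0.1, -1.0, -3.2, 0.1, -6.8, -0.1, -0.65, -3.3, 0.1, -6.8, -0.1, -0.25, -3.35, 0.1, -6.8, -0.1, 0.15, -3.35, 0.1, -6.8, -0.1, 0.55, -3.3, 0.1, -6.8, -0.1, 0.9, -3.2, 0.1, -6.8, -0.1, 1.3, -3.1, 0.1, -6.8, -0.1, 1.7, -2.9, 0.1, -6.8, -0.1, 2.0, -2.7, 0.1, -6.8, -0.1, 2.3, -2.45, 0.1, -6.8, -0.1, 2.6, -2.2, 0.1, -6.8, -0.1, 2.8, -1.85, 0.1, -6.8, -0.1, 3.0, -1.5, 0.1, -6.8, -0.1, 3.15, -1.1, 0.1, -6.8, -0.1, 3.3, -0.75, 0.1, -6.8, -0.1, 3.35, -0.35, 0.1, -6.8]
  newtons: 30

```text
clock: 3.27
position: [0.497, 0.0315, 0.2114]
tool_rot: [3.141, -0.0, 1.171]
force: [-0.3, -0.0, 0.3]
grip_width: 0.0382
```

```bash
python3 - <<'E'
from h import *
s=status.observe();print(s['position'],np.degrees(s['tool_rot']),s['grip_width'],np.round(s['qpos'],2),s['clock'])
save('top','t1',(180,120,380,270),4);save('side','s1',(180,90,380,240),4)
plan((.5095,.061,.185),73.5,-0.1)
E
```

```text
[0.49699536 0.03153791 0.21143982] [ 1.79968984e+02 -1.03844500e-03  6.70970321e+01] 0.03820763936040083 [ 0.41  0.43 -0.77  1.92  0.37  0.93  0.63] 3.2667
1 rows [-0.1,2.85,0.09,2.65,-6.1]
```

View pics/t1.png

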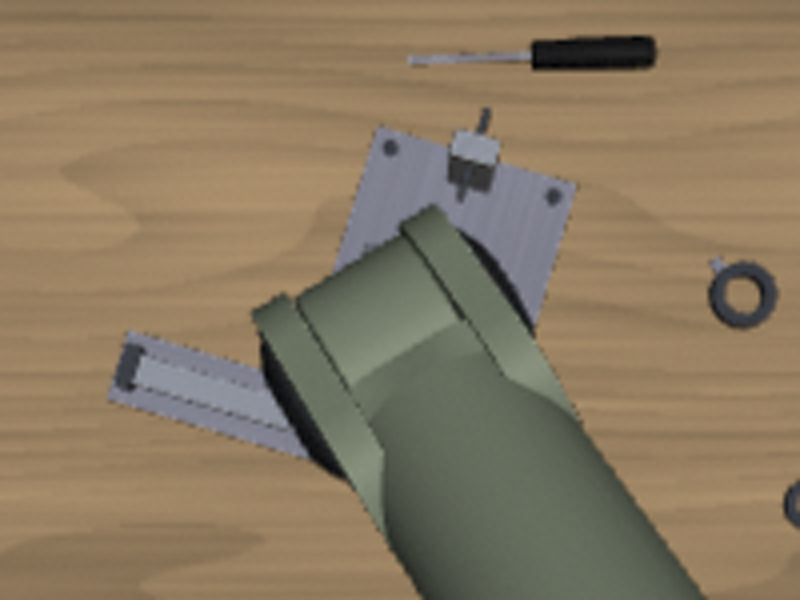

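View pics/s1.png

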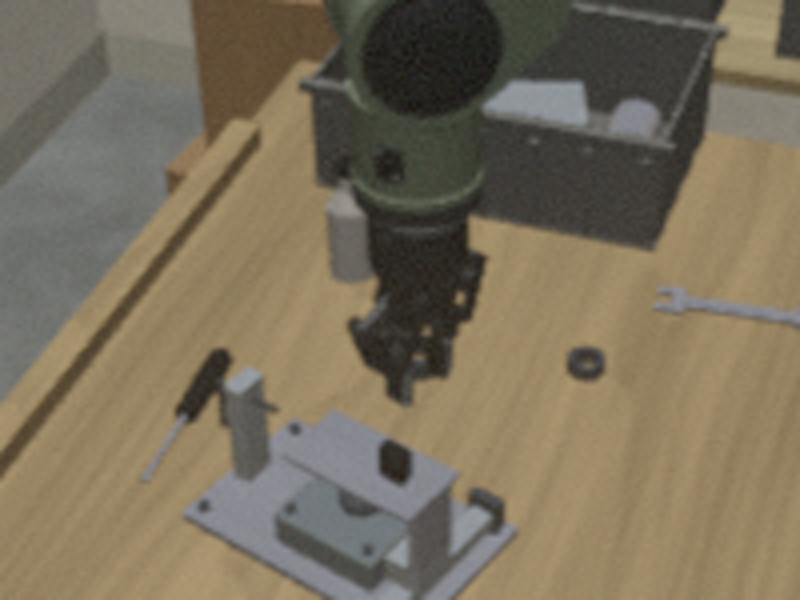

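```bash
python3 - <<'E'
from h import *
print('tip proj side zoom',(proj('side',(.497,.0315,.211))-[180,90])*4)
T=lambda u,v:(180+u/4,120+v/4)
a=atz('top',T(130,366),.046);b=atz('top',T(480,473),.046);print(a,b,np.degrees(np.arctan2(*(a-b)[[1,0]]))-90,np.linalg.norm(a-b))
a=atz('top',T(124,330),.012);b=atz('top',T(108,399),.012);print(a,b,np.degrees(np.arctan2(*(a-b)[[1,0]])))
E
```

```text
tip proj side zoom [423.02959361 381.90111315]
[0.53807108 0.23199583 0.046     ] [ 0.4583298  -0.02604288  0.046     ] -17.17263156793068 0.2700789704285842
[0.56875036 0.24151102 0.012     ] [0.51642912 0.25294509 0.012     ] -12.327375505623033
```

Call:
carry_out:
  deltas: [-0.1, 2.85, 0.1, 0.5, -6, -0.1, 0, 0, 2.2, 0, -0.1, 0, 0, 2.2, 0, -0.1, 0, 0, 1.6, 0, -0.1, 0, 0, 0, 0]

```text
clock: 3.78
position: [0.5073, 0.0554, 0.1438]
tool_rot: [-3.138, 0.001, 1.27]
force: [-0.8, 0.6, -0.1]
grip_width: 0.0387
```

```bash
python3 - <<'E'
from h import *
save('side','s2',(180,90,380,240),4)
E
```

```text
(no output)
```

View pics/s2.png

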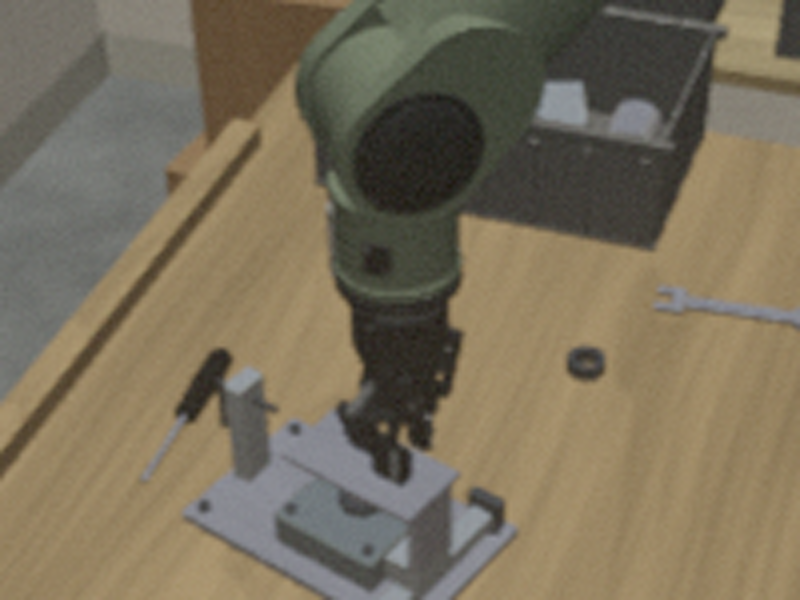

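Call:
carry_out:
  deltas: [-0.1, 0.5, 0, 0, 0, -0.6, 0, 0, 0, 0, -0.75, 0, 0, 0, 0, -1, 0, 0, 0, 0, -1, 0, 0, 0, 0, -1, 0, 0, 0, 0]
  newtons: 25

```text
clock: 4.33
position: [0.5108, 0.061, 0.1475]
tool_rot: [3.14, -0.001, 1.271]
force: [-1.0, 2.5, 8.5]
grip_width: 0.0155
```

```bash
python3 - <<'E'
from h import *
save('side','s3',(180,90,380,240),4);s=status.observe();print({k:np.round(v,3) for k,v in s.items()})
E
```

```text
{'clock': np.float64(4.383), 'qpos': array([ 0.307,  0.551, -0.73 ,  1.942,  0.493,  0.831,  0.579]), 'qd': array([ 0.001,  0.   ,  0.002, -0.   ,  0.001, -0.001,  0.001]), 'joint_efforts': array([  1.181, -75.725,  -9.917, -26.733,   0.343,   0.123,  -0.197]), 'position': array([0.511, 0.061, 0.148]), 'tool_rot': array([ 3.140e+00, -1.000e-03,  1.271e+00]), 'force': array([-0.312,  1.826,  7.55 ]), 'moment': array([0.417, 0.203, 0.191]), 'grip_width': np.float64(0.016)}
```

View pics/s3.png

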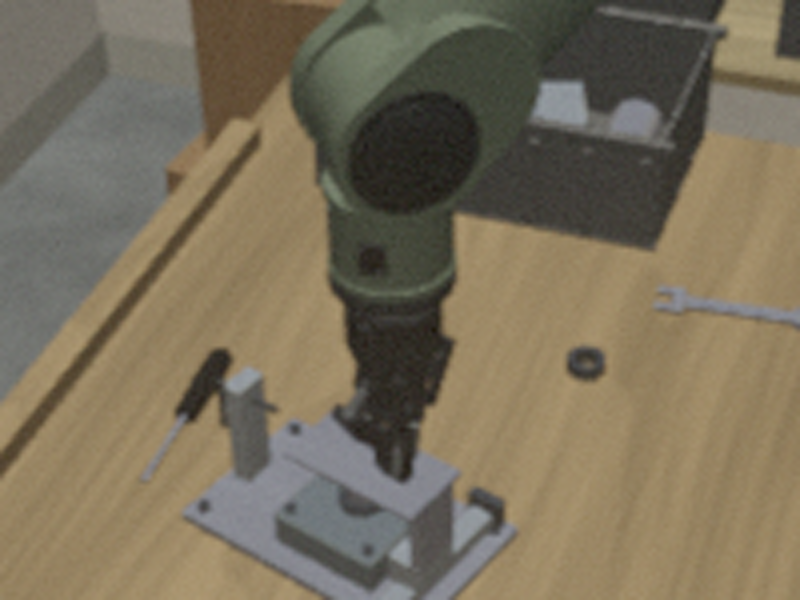

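Call:
carry_out:
  deltas: [-1, 0.3, 0, -0.2, 0, -1, 1, 0, -0.1, 0, -1, 1, 0, 0, 0, -1, 1, 0, 0, 0, -1, 1, 0, 0, 0, -1, 1, 0, 0, 0, -1, 1, 0, 0, 0, -1, 1, 0, 0, 0, -1, 1, 0, 0, 0, -1, 1, 0, 0, 0, -1, 1, 0, 0, 0]

```text
clock: 5.3
position: [0.5401, 0.1598, 0.1488]
tool_rot: [-3.14, 0.001, 1.271]
force: [-0.7, -2.4, -25.0]
grip_width: 0.0152
```

```bash
cat >st.py <<'E'
from h import *
s=status.observe();print({k:np.round(s[k],4) for k in('clock','position','force','moment','grip_width','qpos')},np.round(np.degrees(s['tool_rot']),2))
E
python3 st.py
```

```text
{'clock': np.float64(5.3), 'position': array([0.5401, 0.1598, 0.1488]), 'force': array([ -0.737 ,  -2.4192, -24.9902]), 'moment': array([-0.4372,  0.0132,  0.1428]), 'grip_width': np.float64(0.0152), 'qpos': array([ 0.1101,  0.6185, -0.7163,  1.8135,  0.5057,  0.9031,  0.4327])} [-1.7992e+02  6.0000e-02  7.2800e+01]
```

Call:
carry_out:
  deltas: [-1, 1, 0, 0.1, 0, -1, 0.5, 0, 0, 0, -1, 0.3, 0, 0, 0]

```text
clock: 5.55
position: [0.5457, 0.1778, 0.1487]
tool_rot: [-3.141, -0.001, 1.272]
force: [-7.7, 0.7, -5.8]
grip_width: 0.0157
```

```bash
python3 st.py
```

```text
{'clock': np.float64(5.55), 'position': array([0.5457, 0.1778, 0.1487]), 'force': array([-7.6771,  0.728 , -5.7615]), 'moment': array([0.0518, 1.7104, 0.0815]), 'grip_width': np.float64(0.0157), 'qpos': array([ 0.0771,  0.6326, -0.7135,  1.787 ,  0.5091,  0.9148,  0.4111])} [-1.7997e+02 -4.0000e-02  7.2850e+01]
```

Call:
carry_out:
  deltas: [-1, 0.3, 0, 0, 0, -1, 0.3, 0, 0, 0, -1, 0, 0, 0, 0]

```text
clock: 5.8
position: [0.5464, 0.1801, 0.1486]
tool_rot: [-3.14, 0.005, 1.27]
force: [-16.6, -14.4, 6.7]
grip_width: 0.0152
```

```bash
python3 st.py
```

```text
{'clock': np.float64(5.8), 'position': array([0.5464, 0.1801, 0.1486]), 'force': array([-16.5732, -14.4498,   6.7074]), 'moment': array([-2.9989,  3.6428,  0.1566]), 'grip_width': np.float64(0.0152), 'qpos': array([ 0.0683,  0.6359, -0.7107,  1.7799,  0.5103,  0.9236,  0.4046])} [-179.91    0.3    72.74]
```

Call:
carry_out:
  deltas: [-0.2, 0, 0, 0, 0, -0.2, 0, 0, 0, 0, -0.1, 0, 0, 0, 0, -0.1, 0, 0, -2, 0, -0.1, 0, 0, -3, 0, -0.1, 0, 0, -3, 0, -0.1, 0, 2, -2, 0, -0.1, 0, 4, -2, 0, -0.1, 0, 4, 0, 0, -0.1, 0, 4, 0, 0, -0.1, 0, 3, 0, 0]

```text
clock: 6.72
position: [0.7105, 0.1306, 0.2677]
tool_rot: [3.139, -0.001, 1.268]
force: [-0.5, 1.1, -0.5]
grip_width: 0.0385
```

```bash
python3 - <<'E'
from h import *
save('side','s4',(180,90,380,240),4);save('top','t4',(180,120,380,270),4)
for c in('side','top'):
    for n in ['shaft_flat','shaft_end','guard_grip']: print(c,n,[(np.round(m['xy'],1),round(m['p'],2)) for m in mark_of(c,n)][:3])
E
python3 st.py
```

```text
side shaft_flat [(array([270.4, 204. ]), 0.71), (array([363.9, 168.1]), 0.6)]
side shaft_end [(array([268. , 200.5]), 0.65)]
side guard_grip [(array([250.6, 223.2]), 0.8)]
top shaft_flat []
top shaft_end []
top guard_grip [(array([145.7, 187.3]), 0.73)]
{'clock': np.float64(7.1167), 'position': array([0.707 , 0.133 , 0.2677]), 'force': array([0.4258, 0.4886, 0.2594]), 'moment': array([0.0083, 0.0299, 0.0211]), 'grip_width': np.float64(0.0384), 'qpos': array([ 0.1091,  0.7329, -0.7082,  1.2441,  0.4656,  1.3249,  0.6922])} [ 1.7996e+02 -2.0000e-02  7.2840e+01]
```

View pics/s4.png

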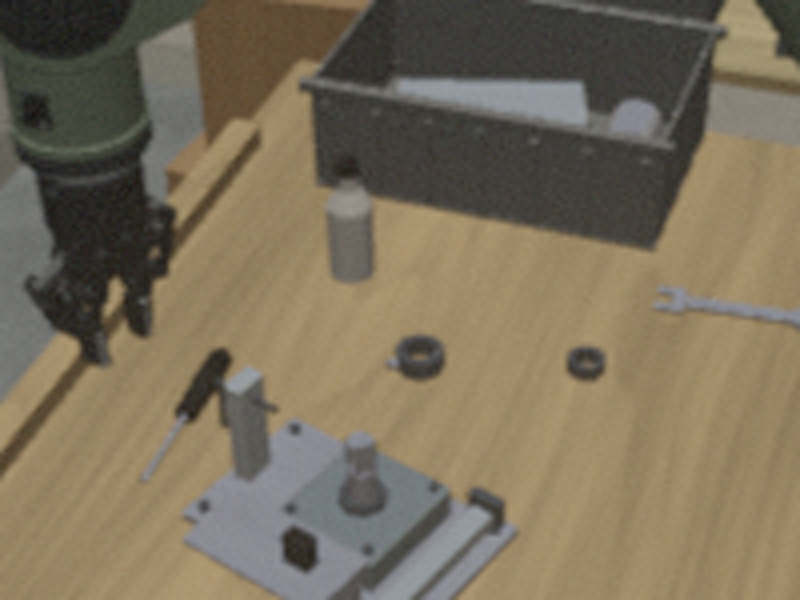

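View pics/t4.png

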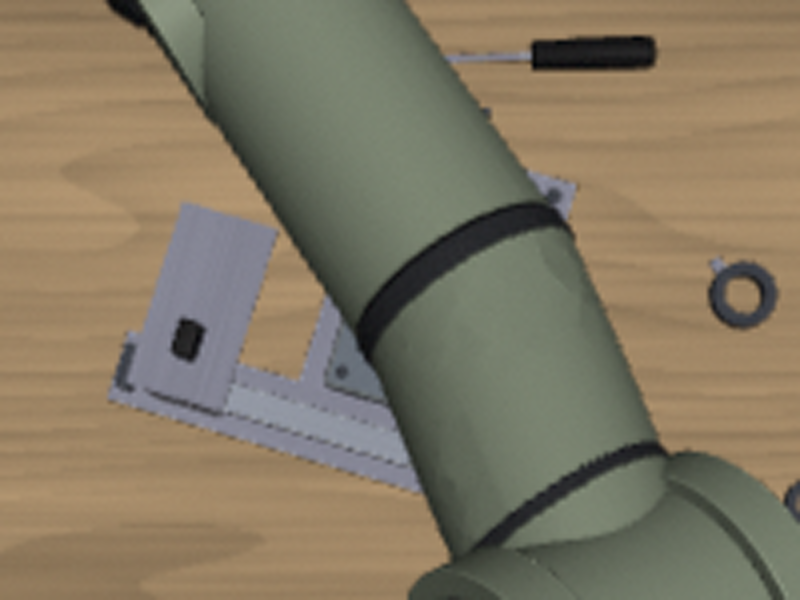

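```bash
python3 - <<'E'
from h import *
im=np.load('last_side.npy')[190:225,250:295]
cv2.imwrite('pics/s4z.png',cv2.resize(im,None,fx=16,fy=16,interpolation=cv2.INTER_CUBIC)[:,:,::-1])
p=[.5596,.0182,np.radians(-17)]
f,cx,cy,R,t=K('side');C=-R.T@t;print('cam',C,'bearing in drive deg',np.degrees(np.arctan2(C[1]-p[1],C[0]-p[0]))+17)
print('end proj',proj('side',D2W(p,(0,0,.122))),'base',proj('side',D2W(p,(0,0,.058))))
for a in range(0,360,30):print(a,proj('side',D2W(p,(.009*np.cos(np.radians(a)),.009*np.sin(np.radians(a)),.106))).round(1),end=' ')
E
```

```text
cam [0.14884613 0.98122179 1.07973357] bearing in drive deg 130.09951007435137
end proj [270.06042167 198.98426402] base [270.71286533 212.38317585]
0 [268.2 201.4] 30 [267.6 202.2] 60 [267.8 203.1] 90 [268.6 203.9] 120 [269.9 204.2] 150 [271.2 204. ] 180 [272.3 203.5] 210 [272.8 202.6] 240 [272.7 201.7] 270 [271.8 201. ] 300 [270.6 200.6] 330 [269.3 200.8]
```

View pics/s4z.png

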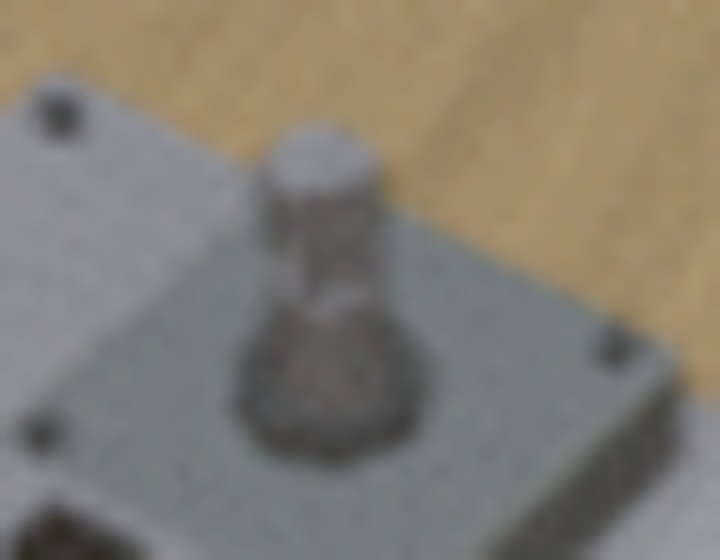

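```bash
python3 - <<'E'
from h import *
p=[.5596,.0182,np.radians(-17)]
def z(X): return ((proj('side',D2W(p,X))-[250,190])*16).round()
print('top c',z((0,0,.122)),'boss',z((0,0,.058)))
for a in range(110,200,10):
    r=.013; A=[np.radians(a+s) for s in(-46.2,46.2)]
    print(a,[z((r*np.cos(q),r*np.sin(q),.09)) for q in A],[z((r*np.cos(q),r*np.sin(q),.122)) for q in A])
E
```

```text
top c [321. 144.] boss [331. 358.]
110 [array([272., 272.]), array([355., 288.])] [array([266., 163.]), array([350., 180.])]
120 [array([277., 278.]), array([363., 284.])] [array([271., 169.]), array([359., 175.])]
130 [array([284., 283.]), array([371., 279.])] [array([278., 174.]), array([366., 170.])]
140 [array([292., 288.]), array([377., 273.])] [array([286., 179.]), array([373., 164.])]
150 [array([301., 291.]), array([382., 267.])] [array([296., 182.]), array([378., 158.])]
160 [array([311., 293.]), array([385., 260.])] [array([306., 184.]), array([381., 151.])]
170 [array([322., 294.]), array([386., 252.])] [array([316., 185.]), array([382., 144.])]
180 [array([332., 294.]), array([386., 245.])] [array([327., 185.]), array([381., 136.])]
190 [array([343., 292.]), array([383., 238.])] [array([337., 183.]), array([379., 130.])]
```

```bash
python3 - <<'E'
from h import *
plan((.5595,.0185,.19),131,0)
E
```

```text
9 rows [0,-1.7,-1.19,0.86,-6.5,0,-1.55,-1.37,0.87,-6.4,0,-1.39,-1.54,0.86,-6.5,0,-1.21,-1.69,0.86,-6.4,0,-1.01,-1.81,0.86,-6.5,0,-0.8,-1.92,0.87,-6.5,0,-0.58,-1.99,0.86,-6.4,0,-0.35,-2.04,0.86,-6.5,0,-0.12,-2.08,0.87,-6.5]
```

Call:
carry_out:
  deltas: [0, -1.7, -1.2, 0.9, -6.5, 0, -1.55, -1.4, 0.9, -6.4, 0, -1.4, -1.55, 0.9, -6.5, 0, -1.2, -1.7, 0.9, -6.4, 0, -1.0, -1.8, 0.9, -6.5, 0, -0.8, -1.9, 0.8, -6.5, 0, -0.6, -2.0, 0.8, -6.4, 0, -0.35, -2.05, 0.8, -6.5, 0, -0.1, -2.1, 0.8, -6.5, 0, 0, 0, 0, 0]

```text
clock: 7.95
position: [0.556, 0.0152, 0.1888]
tool_rot: [-3.138, 0.0, 2.293]
force: [0.0, -0.7, 0.9]
grip_width: 0.0428
```

```bash
python3 st.py; python3 - <<'E'
from h import *
plan((.5595,.0185,.15),131,0)
E
```

```text
{'clock': np.float64(7.95), 'position': array([0.556 , 0.0152, 0.1888]), 'force': array([ 0.0141, -0.6702,  0.9443]), 'moment': array([-0.0874,  0.0043,  0.0144]), 'grip_width': np.float64(0.0428), 'qpos': array([ 0.5363,  0.6389, -0.9786,  1.7907,  0.6086,  1.0509,  1.6204])} [-1.7979e+02  2.0000e-02  1.3135e+02]
1 rows [0,0.02,0.48,3.88,0.4]
```

Call:
carry_out:
  deltas: [0, 0, 0.5, 2, 0, 0, 0, 0, 1.5, 0, 0, 0, 0, 0, 0]

```text
clock: 8.2
position: [0.5616, 0.0213, 0.1527]
tool_rot: [-3.139, -0.002, 2.286]
force: [-0.8, -0.3, -0.6]
grip_width: 0.0423
```

```bash
python3 st.py; python3 - <<'E'
from h import *
save('side','s5',(230,150,310,220),10)
plan((.5595,.0185,.09),131,0)
E
```

```text
{'clock': np.float64(8.2), 'position': array([0.5616, 0.0213, 0.1527]), 'force': array([-0.7769, -0.2669, -0.5894]), 'moment': array([0.0166, 0.0499, 0.0111]), 'grip_width': np.float64(0.0423), 'qpos': array([ 0.4967,  0.6896, -0.9402,  1.8062,  0.6577,  0.9972,  1.5715])} [-1.7986e+02 -9.0000e-02  1.3100e+02]
2 rows [0,-0.03,-0.2,3.2,0.0,0,-0.03,-0.19,3.2,0.0]
```

View pics/s5.png

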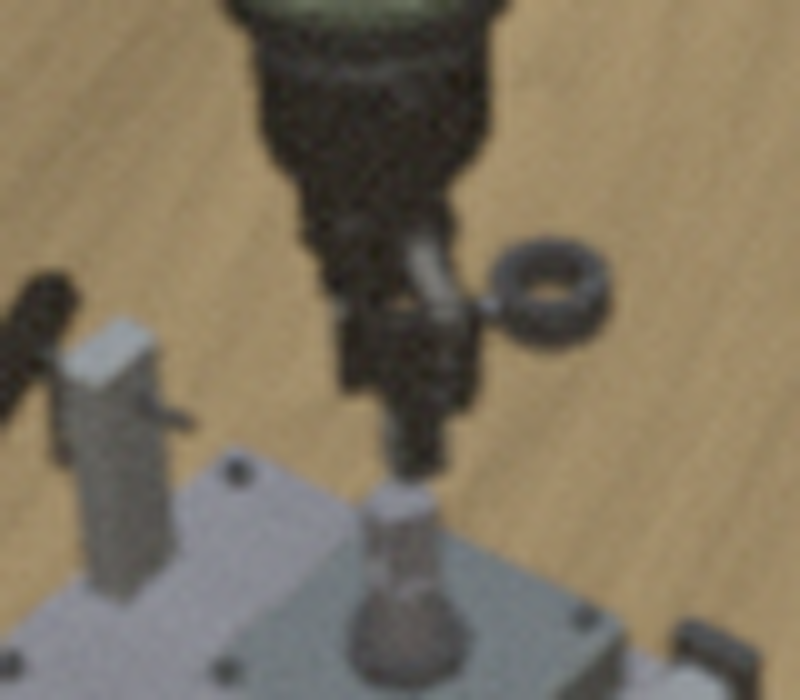

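Call:
carry_out:
  deltas: [0, 0, -0.2, 2, 0, 0, 0, -0.1, 2, 0, 0, 0, 0, 1.5, 0, 0, 0, 0, 0.8, 0, 0, 0, 0, 0, 0]

```text
clock: 8.67
position: [0.5601, 0.0196, 0.0909]
tool_rot: [-3.14, -0.001, 2.286]
force: [0.2, -0.2, 0.3]
grip_width: 0.0425
```

```bash
python3 st.py
```

```text
{'clock': np.float64(8.6667), 'position': array([0.5601, 0.0196, 0.0909]), 'force': array([ 0.1893, -0.2015,  0.3061]), 'moment': array([-0.0386,  0.0115,  0.0441]), 'grip_width': np.float64(0.0425), 'qpos': array([ 0.4568,  0.7658, -0.8749,  1.8506,  0.7491,  0.8954,  1.5036])} [-1.7992e+02 -7.0000e-02  1.3101e+02]
```

Now close on the D section.

Call:
carry_out:
  deltas: [-0.3, 0, 0, 0, 0, -0.4, 0, 0, 0, 0, -0.5, 0, 0, 0, 0, -1, 0, 0, 0, 0, -1, 0, 0, 0, 0, -1, 0, 0, 0, 0, -1, 0, 0, 0, 0]
  newtons: 30

```text
clock: 9.25
position: [0.5628, 0.0177, 0.0933]
tool_rot: [3.14, 0.004, 2.284]
force: [10.8, -9.7, -1.6]
grip_width: 0.021
```

```bash
python3 st.py
```

```text
{'clock': np.float64(9.25), 'position': array([0.5628, 0.0177, 0.0933]), 'force': array([10.8199, -9.7413, -1.6312]), 'moment': array([-1.9298, -2.1392,  0.0716]), 'grip_width': np.float64(0.021), 'qpos': array([ 0.459 ,  0.7624, -0.875 ,  1.8476,  0.7504,  0.8961,  1.5044])} [179.9    0.23 130.88]
```

Call:
carry_out:
  deltas: [-1, -0.3, 0, 0, 0, -1, 0, -0.02, 0, 6, -1, 0, -0.02, 0, 6, -1, 0, -0.02, 0, 6, -1, 0, -0.02, 0, 6, -1, 0, -0.02, 0, 6, -1, 0, -0.02, 0, 6, -1, 0, -0.02, 0, 6, -1, 0, -0.02, 0, 6]

```text
clock: 10.0
position: [0.5616, 0.0168, 0.0933]
tool_rot: [3.14, -0.0, 1.443]
force: [-3.4, 0.0, 5.2]
grip_width: 0.0214
```

```bash
python3 st.py
```

```text
{'clock': np.float64(10.0), 'position': array([0.5616, 0.0168, 0.0933]), 'force': array([-3.4329e+00,  3.0000e-03,  5.1537e+00]), 'moment': array([-0.2042,  0.7328,  0.0549]), 'grip_width': np.float64(0.0214), 'qpos': array([ 0.344 ,  0.6952, -0.6851,  1.8544,  0.5964,  0.8068,  0.7884])} [ 1.7993e+02 -1.0000e-02  8.2690e+01]
```

Call:
carry_out:
  deltas: [-1, 0, -0.02, 0, 6, -1, 0, -0.02, 0, 6, -1, 0, -0.02, 0, 6, -1, 0, -0.02, 0, 6, -1, 0, -0.02, 0, 6, -1, 0, -0.02, 0, 6, -1, 0, -0.02, 0, 6, -1, 0, -0.02, 0, 6, -1, 0, -0.02, 0, 6, -1, 0, -0.02, 0, 6, -1, 0, -0.02, 0, 6, -1, 0, -0.02, 0, 6, -1, 0, -0.02, 0, 6, -1, 0, -0.02, 0, 6, -1, 0, -0.02, 0, 6, -1, 0, -0.02, 0, 6, -1, 0, -0.01, 0, 3.7, -1, 0, 0, 0, 0]

```text
clock: 11.5
position: [0.5595, 0.0188, 0.0932]
tool_rot: [3.141, -0.0, -0.296]
force: [-5.5, -4.4, 11.2]
grip_width: 0.0211
```

```bash
python3 st.py
```

```text
{'clock': np.float64(11.5), 'position': array([0.5595, 0.0188, 0.0932]), 'force': array([-5.5361, -4.4055, 11.1523]), 'moment': array([-0.9813,  1.2071, -0.0594]), 'grip_width': np.float64(0.0211), 'qpos': array([ 0.035 ,  0.6129, -0.2428,  1.8754,  0.2227,  0.6791, -0.6358])} [ 1.7999e+02 -3.0000e-02 -1.6990e+01]
```

Call:
carry_out:
  deltas: [-0.3, 0, 0, 0, 0, -0.1, 0, 0, 0, 0, 0, 0, 0, 0, 0, 0, 0, 0, 0, 0, 0, 0, 0, -2, 0, 0, 0, 0, -4, 0, 0, 0, 0, -3, 0, 0.2, 0, 3, -1, 0, 0.5, 0, 4, 0, 0, 0.5, 0, 4, 0, 0, 0.5, 0, 4, 0, 0, 0.5, 0, 4, 0, 0, 0.5, 0, 4, 0, 0, 0.5, 0, 4, 0, 0]

```text
clock: 12.67
position: [0.481, -0.2414, 0.1922]
tool_rot: [-3.141, -0.0, -0.291]
force: [0.4, -0.7, -0.0]
grip_width: 0.0639
```

```bash
python3 st.py; python3 - <<'E'
from h import *
save('side','s6',(230,150,310,220),10);save('top','t6',(250,130,410,250),5)
E
```

```text
{'clock': np.float64(12.6667), 'position': array([ 0.481 , -0.2414,  0.1922]), 'force': array([ 0.4259, -0.7157, -0.0465]), 'moment': array([-0.0241, -0.0691,  0.0072]), 'grip_width': np.float64(0.0639), 'qpos': array([ 0.5317,  0.4395, -0.2349,  1.8615,  0.1314,  0.855 , -0.0595])} [-1.7999e+02 -3.0000e-02 -1.6700e+01]
```

View pics/s6.png

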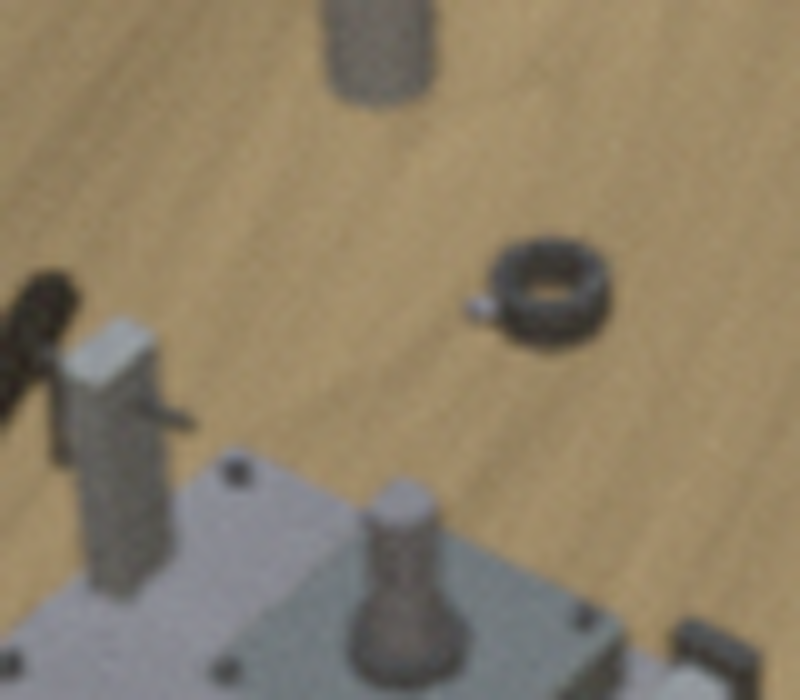

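View pics/t6.png

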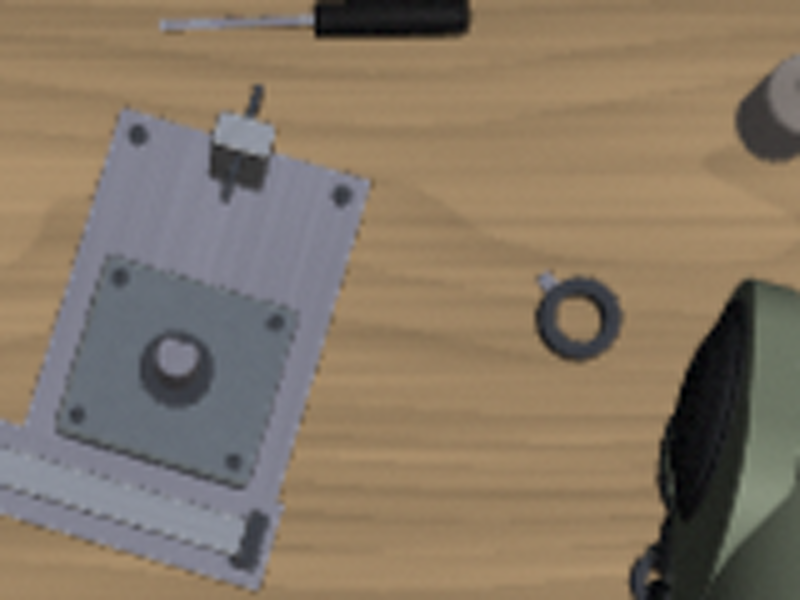

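```bash
python3 - <<'E'
from h import *
T=lambda u,v:(250+u/5,130+v/5)
w=lambda u,v,z:atz('top',T(u,v),z)
ang=lambda a,b:np.degrees(np.arctan2((a-b)[1],(a-b)[0]))
A,B,C,D=[w(*q,.05) for q in((121,277),(276,322),(77,414),(233,462))]
print('bolts ctr',(A+B+C+D)/4,'y dirs',ang(A,B)-90,ang(C,D)-90,'x dirs',ang(A,C),ang(B,D))
G=[w(*q,.05) for q in((108,254),(300,313),(58,432),(244,488))]
print('gear ctr',sum(G)/4,ang(G[0],G[1])-90,ang(G[2],G[3])-90,ang(G[0],G[2]),ang(G[1],G[3]))
P=[w(*q,.012) for q in((138,134),(342,196),(123,108),(371,182),(262,590),(25,425))]
print('plate',ang(P[0],P[1])-90,ang(P[2],P[3])-90,ang(P[3],P[4]),ang(P[2],P[5]))
print('key tip',w(225,200,.106),'outer key',w(258,88,.106),ang(w(258,88,.106),w(225,200,.106)))
print('shaft end',w(180,355,.122),'boss',w(177,368,.058))
for n in('key_tip','shaft_end','shaft_flat','collar','collar_screw','drive'):
  for c in('side','top'):print(c,n,[(np.round(m['xy'],1),round(m['p'],2)) for m in mark_of(c,n)][:2])
c=w(580,318,.022);s=w(546,280,.011);print('collar',c,s,ang(s,c),np.linalg.norm((s-c)[:2]))
S=lambda u,v:(230+u/10,150+v/10)
c2=atz('side',S(552,276),.022);s2=atz('side',S(470,309),.011);print('side collar',c2,s2,ang(s2,c2),np.linalg.norm((s2-c2)[:2]))
E
```

```text
bolts ctr [0.56023547 0.01674915 0.05      ] y dirs -16.469606890395994 -17.313617063443942 x dirs -17.6973566738214 -17.33323342437023
gear ctr [0.55852972 0.01630832 0.05      ] -17.378694788360193 -16.954294141557853 -15.555818511478826 -18.042757790968107
plate -17.266166169978874 -16.98239439733665 -15.36162628927509 -16.967785721315124
key tip [ 0.65100285 -0.01088274  0.106     ] outer key [ 0.71625041 -0.03020392  0.106     ] -16.495127829534262
shaft end [0.55981458 0.01528875 0.122     ] boss [0.55965393 0.01664791 0.058     ]
side key_tip [(array([246.9, 193.5]), 0.88)]
top key_tip [(array([295., 168.]), 0.96)]
side shaft_end [(array([287.6, 179.6]), 0.65), (array([269.1, 199.4]), 0.51)]
top shaft_end [(array([282.8, 201.6]), 0.41)]
side shaft_flat [(array([265.7, 201.3]), 0.48)]
top shaft_flat [(array([285.2, 195.7]), 0.59)]
side collar []
top collar [(array([362.8, 192.9]), 0.67)]
side collar_screw [(array([275.8, 180. ]), 0.49)]
top collar_screw [(array([358.3, 186.4]), 0.46), (array([227.5, 206.4]), 0.29)]
side drive [(array([271.3, 223. ]), 0.8)]
top drive [(array([284. , 206.9]), 0.97), (array([383.3, 245.1]), 0.44)]
collar [ 0.59345118 -0.22690597  0.022     ] [ 0.61827805 -0.20844036  0.011     ] 36.64094597106761 0.030941103878667126
side collar [ 0.59103428 -0.21974994  0.022     ] [ 0.61967843 -0.20218771  0.011     ] 31.513196896399144 0.03359939816767473
```

The shaft's flat is now towards the post: in the side view only the round face shows at (405,500 zoomed). The collar's ring is at (580,318) in the top zoom, with the screw at (546,280). I'll use the jaws to register the collar's yaw on its screw before I grasp the ring.

```bash
python3 - <<'E'
from h import *
plan((.628,-.1988,.14),126,-0.3)
E
```

```text
21 rows [-0.3,0.61,-0.38,0.25,-6.8,-0.3,0.65,-0.31,0.24,-6.8,-0.3,0.69,-0.23,0.25,-6.8,-0.3,0.71,-0.15,0.25,-6.8,-0.3,0.71,-0.06,0.25,-6.8,-0.3,0.73,0.02,0.24,-6.8,-0.3,0.71,0.11,0.25,-6.8,-0.3,0.7,0.19,0.25,-6.8,-0.3,0.67,0.27,0.25,-6.7,-0.3,0.63,0.35,0.24,-6.8,-0.3,0.58,0.42,0.25,-6.8,-0.3,0.54,0.49,0.25,-6.8,-0.3,0.47,0.55,0.24,-6.8,-0.3,0.4,0.59,0.25,-6.8,-0.3,0.33,0.65,0.25,-6.8,-0.3,0.25,0.67,0.25,-6.8,-0.3,0.17,0.71,0.24,-6.8,-0.3,0.08,0.71,0.25,-6.8,-0.3,0,0.73,0.25,-6.8,-0.3,-0.09,0.71,0.25,-6.8,-0.3,-0.17,0.7,0.24,-6.8]
```

Call:
carry_out:
  deltas: [-0.3, 0.6, -0.4, 0.25, -6.8, -0.3, 0.65, -0.3, 0.25, -6.8, -0.3, 0.7, -0.25, 0.25, -6.8, -0.3, 0.7, -0.15, 0.25, -6.8, -0.3, 0.7, -0.05, 0.25, -6.8, -0.3, 0.75, 0, 0.25, -6.8, -0.3, 0.7, 0.1, 0.25, -6.8, -0.3, 0.7, 0.2, 0.25, -6.8, -0.3, 0.65, 0.25, 0.25, -6.8, -0.3, 0.65, 0.35, 0.25, -6.8, -0.3, 0.6, 0.4, 0.25, -6.8, -0.3, 0.55, 0.5, 0.25, -6.8, -0.3, 0.45, 0.55, 0.25, -6.8, -0.3, 0.4, 0.6, 0.25, -6.8, -0.3, 0.35, 0.65, 0.25, -6.8, -0.3, 0.25, 0.65, 0.25, -6.8, -0.3, 0.15, 0.7, 0.25, -6.8, -0.3, 0.1, 0.7, 0.25, -6.8, -0.3, 0, 0.75, 0.25, -6.8, -0.3, -0.1, 0.7, 0.25, -6.8]

```text
clock: 15.03
position: [0.6209, -0.2001, 0.1417]
tool_rot: [-3.142, -0.0, 2.088]
force: [0.3, -1.3, 0.3]
grip_width: 0.0299
```

```bash
python3 st.py; python3 - <<'E'
from h import *
plan((.628,-.1988,.05),126,-0.3)
E
```

```text
{'clock': np.float64(15.0333), 'position': array([ 0.6209, -0.2001,  0.1417]), 'force': array([ 0.2595, -1.3463,  0.315 ]), 'moment': array([-0.0433, -0.0032,  0.0138]), 'grip_width': np.float64(0.0299), 'qpos': array([ 0.6915,  0.7711, -0.762 ,  1.5722,  0.5914,  1.0413,  1.8519])} [-180.     -0.    119.62]
3 rows [-0.3,-0.08,0.23,3.06,-2.1,-0.3,-0.09,0.22,3.05,-2.2,-0.3,-0.09,0.22,3.06,-2.1]
```

Call:
carry_out:
  deltas: [-0.3, -0.1, 0.25, 3, -3.4, -0.3, -0.1, 0.25, 2.5, -3, -0.3, -0.1, 0.2, 2, 0, -0.3, 0, 0, 0, 0]

```text
clock: 15.37
position: [0.6263, -0.1985, 0.0629]
tool_rot: [-3.139, -0.004, 2.194]
force: [-0.4, -0.5, -0.5]
grip_width: 0.03
```

```bash
python3 st.py; python3 - <<'E'
from h import *
save('side','s7',(230,130,330,205),8)
plan((.628,-.1988,.004),126,-0.3)
E
```

```text
{'clock': np.float64(15.3667), 'position': array([ 0.6263, -0.1985,  0.0629]), 'force': array([-0.4308, -0.5008, -0.4701]), 'moment': array([-0.0354,  0.028 ,  0.0127]), 'grip_width': np.float64(0.03), 'qpos': array([ 0.665 ,  0.88  , -0.7293,  1.5935,  0.6849,  0.9452,  1.8923])} [-179.82   -0.24  125.72]
2 rows [-0.3,-0.03,0.03,3.07,-0.2,-0.3,-0.04,0.03,3.06,-0.1]
```

View pics/s7.png

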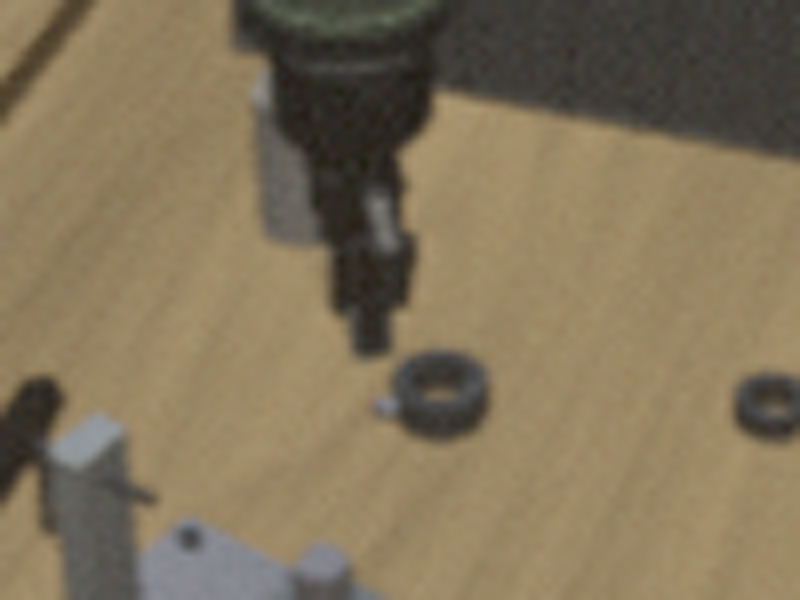

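Call:
carry_out:
  deltas: [-0.3, 0, 0.1, 2.5, 0, -0.3, 0, 0, 2, 0, -0.3, 0, 0, 1, 0, -0.3, 0, 0, 0, 0]

```text
clock: 15.75
position: [0.6283, -0.1984, 0.0113]
tool_rot: [-3.141, -0.001, 2.193]
force: [-0.8, -0.8, 0.8]
grip_width: 0.0302
```

```bash
python3 st.py; python3 - <<'E'
from h import *
save('side','s8',(230,130,330,205),8)
E
```

```text
{'clock': np.float64(15.75), 'position': array([ 0.6283, -0.1984,  0.0113]), 'force': array([-0.77  , -0.7824,  0.8096]), 'moment': array([0.0125, 0.0375, 0.0071]), 'grip_width': np.float64(0.0302), 'qpos': array([ 0.6403,  0.9463, -0.6878,  1.6033,  0.7391,  0.8705,  1.8538])} [-1.7994e+02 -6.0000e-02  1.2567e+02]
```

View pics/s8.png

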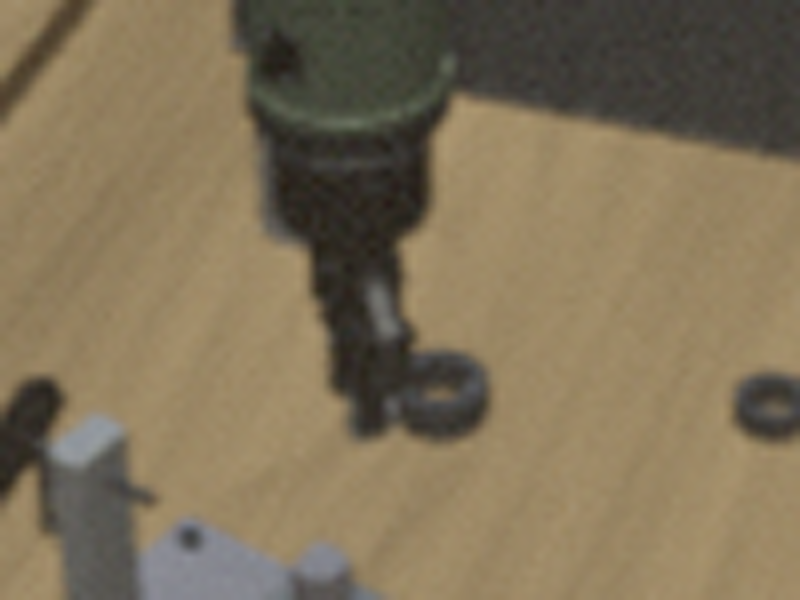

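Call:
carry_out:
  deltas: [-0.5, 0, 0, 0.4, 0, -0.6, 0, 0, 0, 0, -0.7, 0, 0, 0, 0, -0.75, 0, 0, 0, 0, -0.85, 0, 0, 0, 0, -1, 0, 0, 0, 0, -1, 0, 0, 0, 0]
  newtons: 20

```text
clock: 16.38
position: [0.6295, -0.1985, 0.0085]
tool_rot: [3.141, 0.001, 2.194]
force: [1.9, -0.4, 5.3]
grip_width: 0.0079
```

```bash
python3 st.py; python3 - <<'E'
from h import *
save('side','s9',(230,130,330,205),8)
E
```

```text
{'clock': np.float64(16.3833), 'position': array([ 0.6295, -0.1985,  0.0085]), 'force': array([ 1.9431, -0.3514,  5.2751]), 'moment': array([-0.0987, -0.4277,  0.0423]), 'grip_width': np.float64(0.0079), 'qpos': array([ 0.6387,  0.9502, -0.6855,  1.6029,  0.7434,  0.8646,  1.8511])} [1.7995e+02 5.0000e-02 1.2568e+02]
```

View pics/s9.png

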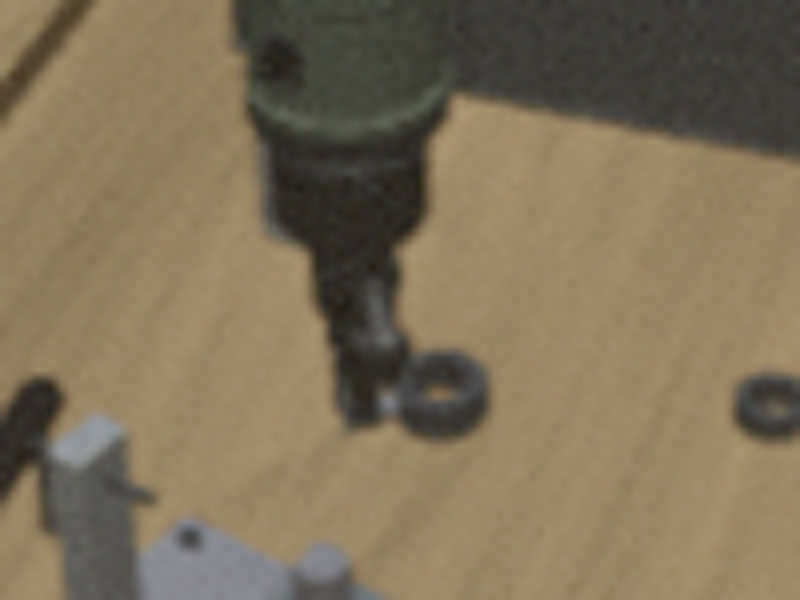

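Call:
carry_out:
  deltas: [-0.5, 0, 0, 0, 0, -0.4, 0, 0, 0, 0, -0.4, 0, 0, 0, 0, -0.4, 0, 0, 0, 0, -0.4, 0, -0.4, 0, 0, -0.4, 0, -0.3, 0, 0, -0.4, 0, 0, 0, 0]

```text
clock: 17.02
position: [0.6224, -0.2033, 0.0078]
tool_rot: [-3.141, -0.0, 2.193]
force: [-1.6, 0.6, 0.2]
grip_width: 0.0259
```

```bash
python3 st.py; python3 - <<'E'
from h import *
save('side','s10',(230,130,330,205),8); save('top','t10',(330,160,410,220),10)
E
```

```text
{'clock': np.float64(17.0167), 'position': array([ 0.6224, -0.2033,  0.0078]), 'force': array([-1.5849,  0.6056,  0.1726]), 'moment': array([-0.0331,  0.0236,  0.0293]), 'grip_width': np.float64(0.0259), 'qpos': array([ 0.6501,  0.9458, -0.6843,  1.6167,  0.7453,  0.8579,  1.8543])} [-1.7996e+02 -1.0000e-02  1.2565e+02]
```

View pics/s10.png

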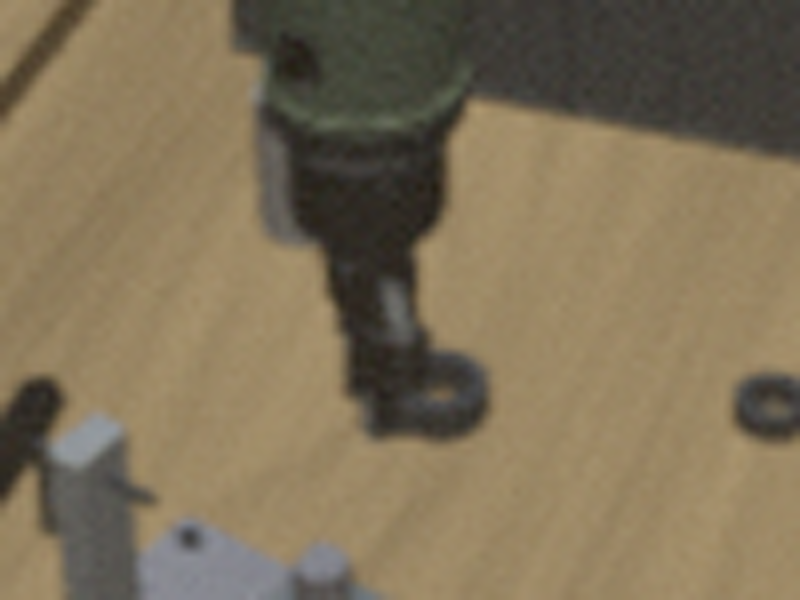

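View pics/t10.png

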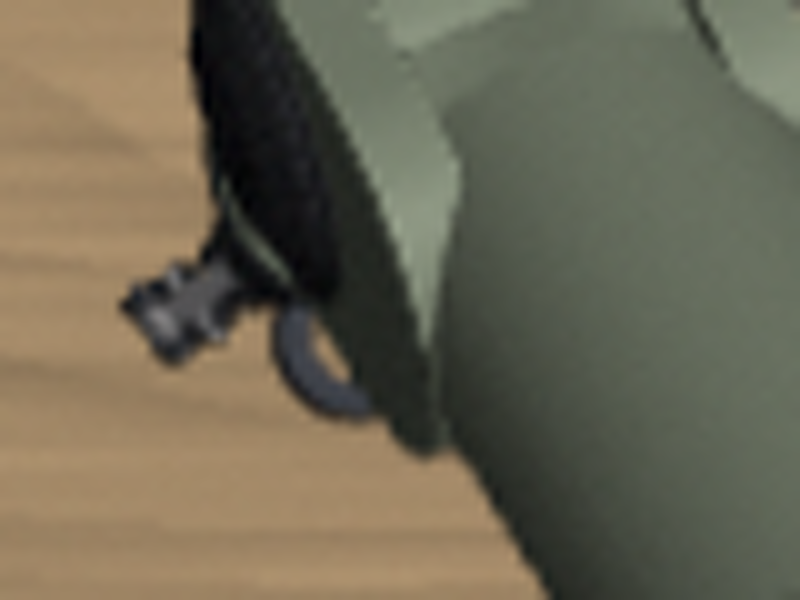

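Call:
carry_out:
  deltas: [-0.6, 0, 0, 0, 0, -0.75, 0, 0, 0, 0, -0.8, 0, 0, 0, 0, -0.85, 0, 0, 0, 0, -1, 0, 0, 0, 0, -1, 0, 0, 0, 0, -1, 0, 0, 0, 0, -1, 0, 0, 0, 0]
  newtons: 20

```text
clock: 17.78
position: [0.6233, -0.2025, 0.008]
tool_rot: [3.141, 0.0, 2.194]
force: [0.3, -0.3, 2.4]
grip_width: 0.0098
```

```bash
python3 st.py; python3 - <<'E'
from h import *
save('side','s11',(230,130,330,205),8)
E
```

```text
{'clock': np.float64(17.7833), 'position': array([ 0.6233, -0.2025,  0.008 ]), 'force': array([ 0.3431, -0.3409,  2.4071]), 'moment': array([-0.042 , -0.081 , -0.0178]), 'grip_width': np.float64(0.0098), 'qpos': array([ 0.649 ,  0.9459, -0.6849,  1.6157,  0.7452,  0.858 ,  1.8541])} [1.7999e+02 1.0000e-02 1.2568e+02]
```

View pics/s11.png

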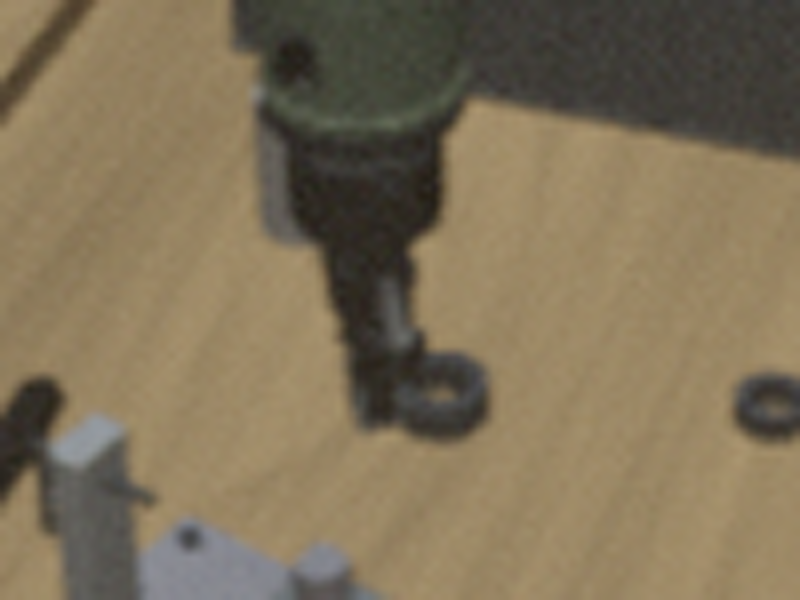

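Call:
carry_out:
  deltas: [-0.7, 0, 0, 0, 0, -0.65, 0, 0, 0, 0, -0.65, 0, -0.2, 0, 0, -0.65, 0, -0.2, 0, 0, -0.65, 0, -0.2, 0, 0, -0.65, 0, -0.2, 0, 0, -0.65, 0, -0.2, 0, 0, -0.65, 0, 0, 0, 0, -1, 0, 0, 0, 0, -1, 0, 0, 0, 0, -1, 0, 0, 0, 0, -1, 0, 0, 0, 0]
  newtons: 20

```text
clock: 18.83
position: [0.615, -0.2085, 0.0079]
tool_rot: [-3.141, 0.0, 2.194]
force: [-1.8, -1.8, 1.2]
grip_width: 0.0094
```

```bash
python3 st.py; python3 - <<'E'
from h import *
save('side','s12',(230,130,330,205),8); save('top','t12',(330,160,410,220),10)
E
```

```text
{'clock': np.float64(18.8333), 'position': array([ 0.615 , -0.2085,  0.0079]), 'force': array([-1.8088, -1.8405,  1.2457]), 'moment': array([-0.3054,  0.2522,  0.0123]), 'grip_width': np.float64(0.0094), 'qpos': array([ 0.6639,  0.9393, -0.6843,  1.633 ,  0.7478,  0.849 ,  1.8588])} [-179.98    0.    125.68]
```

View pics/s12.png

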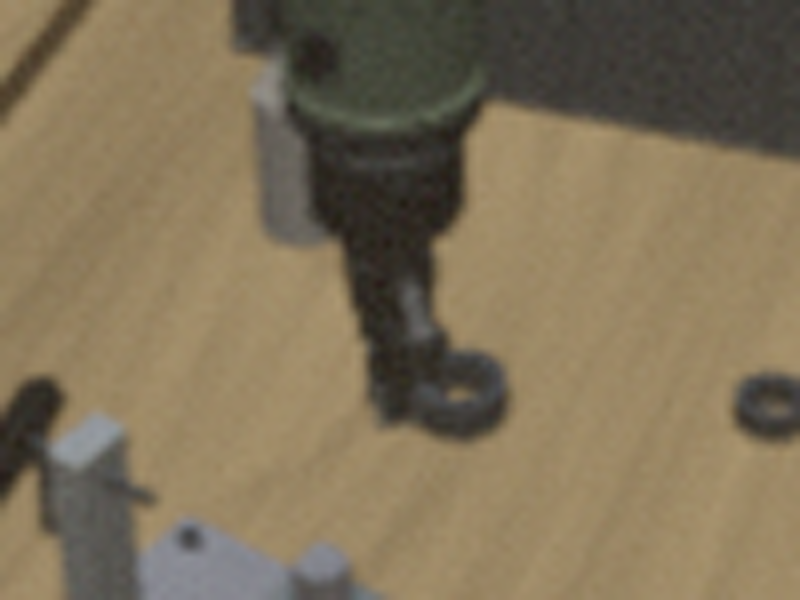

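View pics/t12.png

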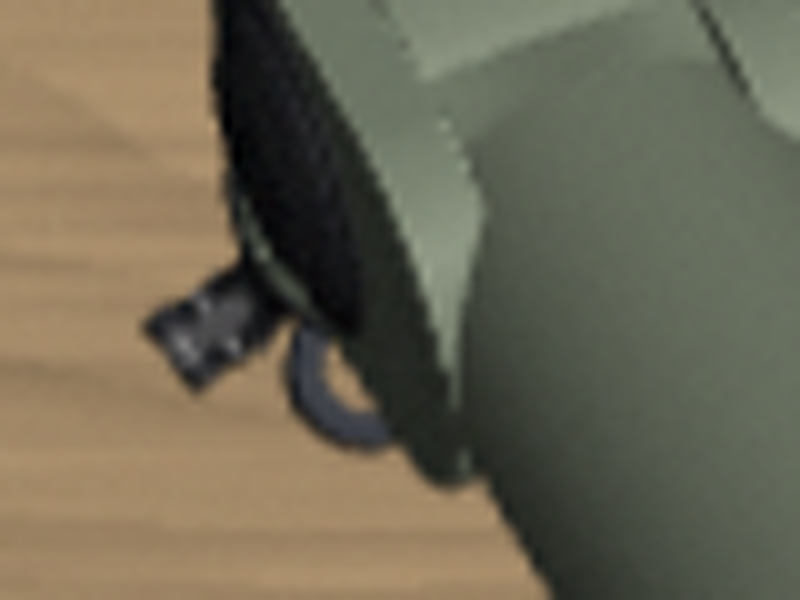

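Call:
carry_out:
  deltas: [-0.6, 0, 0, 0, 0, -0.5, 0, 0, 0, 0, -0.4, 0, 0, 0, 0, -0.4, 0, 0, -2, 0, -0.4, 0, 0, -3, 0, 0.2, 0, 0, 0, 0, 0.5, 0, -1.8, 0, 0, 0.55, 0, -1.7, 0, 0, 0.55, 0, 0, 0, 0, 0.55, 0, 0, 0, 0]

```text
clock: 19.77
position: [0.5863, -0.2295, 0.058]
tool_rot: [-3.141, 0.0, 2.192]
force: [-0.1, -0.1, 0.3]
grip_width: 0.0661
```

```bash
python3 st.py; python3 - <<'E'
from h import *
save('side','s13',(230,130,330,205),8)
plan((.5862,-.2292,.03),125.7,.55)
E
```

```text
{'clock': np.float64(19.7667), 'position': array([ 0.5863, -0.2295,  0.058 ]), 'force': array([-0.0812, -0.106 ,  0.2792]), 'moment': array([ 0.0067, -0.0506,  0.0087]), 'grip_width': np.float64(0.0661), 'qpos': array([ 0.7447,  0.8508, -0.7276,  1.6797,  0.6997,  0.8896,  1.9187])} [-1.7999e+02  1.0000e-02  1.2561e+02]
1 rows [0.55,0.01,-0.08,2.81,-0.0]
```

View pics/s13.png

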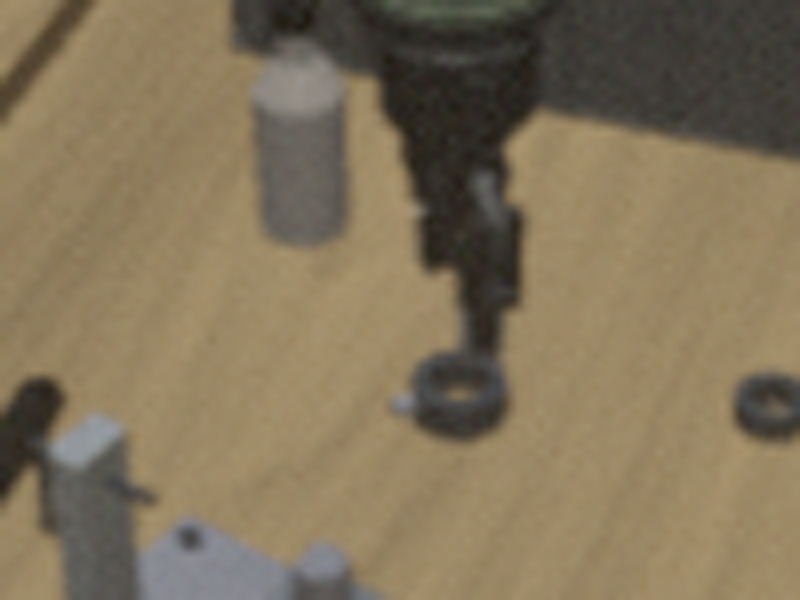

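Call:
carry_out:
  deltas: [0.55, 0, 0, 2.5, 0, 0.55, 0, 0, 2, 0, 0.55, 0, 0, 1, 0, 0.5, 0, 0, 0.2, 0, 0.5, 0, 0, 0, 0]

```text
clock: 20.23
position: [0.5869, -0.2281, 0.0008]
tool_rot: [3.141, -0.001, 2.194]
force: [0.5, -0.0, 0.9]
grip_width: 0.064
```

```bash
python3 st.py; python3 - <<'E'
from h import *
save('side','s14',(230,130,330,205),8)
E
```

```text
{'clock': np.float64(20.2333), 'position': array([ 0.5869, -0.2281,  0.0008]), 'force': array([ 0.4726, -0.0412,  0.9088]), 'moment': array([-0.0404,  0.01  , -0.0224]), 'grip_width': np.float64(0.064), 'qpos': array([ 0.7122,  0.9275, -0.6767,  1.6901,  0.7645,  0.8083,  1.8723])} [ 1.7999e+02 -5.0000e-02  1.2573e+02]
```

View pics/s14.png

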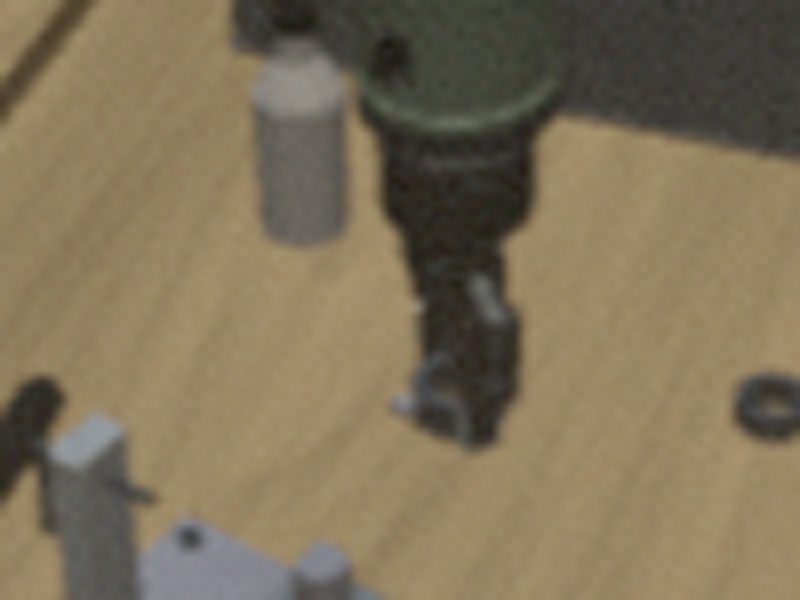

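Call:
carry_out:
  deltas: [0.4, 0, 0, 0, 0, 0.3, 0, 0, 0, 0, 0.25, 0, 0, 0, 0, 0.2, 0, 0, 0, 0, 0, 0, 0, 0, 0, -0.3, 0, 0, 0, 0, -1, 0, 0, 0, 0, -1, 0, 0, 0, 0]
  newtons: 40

```text
clock: 20.95
position: [0.5869, -0.229, 0.0016]
tool_rot: [3.141, 0.001, 2.194]
force: [-2.4, -0.3, 8.2]
grip_width: 0.0477
```

```bash
python3 st.py
```

```text
{'clock': np.float64(20.95), 'position': array([ 0.5869, -0.229 ,  0.0016]), 'force': array([-2.4362, -0.3225,  8.2442]), 'moment': array([0.0175, 0.5162, 0.0988]), 'grip_width': np.float64(0.0477), 'qpos': array([ 0.7133,  0.9259, -0.6766,  1.6905,  0.7647,  0.8084,  1.8721])} [1.7999e+02 4.0000e-02 1.2568e+02]
```

Call:
carry_out:
  deltas: [-1, 0, 0, -0.5, 0, -1, 0, 0, -1.5, 0, -1, 0, 0, -3, 0, -1, 0, 0, -4, 0, -1, 0, 0, -4, 0, -1, 0, 0, -3.5, 0, -1, 0, 0, -2, 0, -1, 0, 0, 0, 0]

```text
clock: 21.62
position: [0.5884, -0.2288, 0.1919]
tool_rot: [3.138, 0.005, 2.194]
force: [-0.3, -0.6, -1.7]
grip_width: 0.0476
```

```bash
python3 st.py; python3 - <<'E'
from h import *
save('side','s15',(230,100,330,205),7)
plan((.5623,.0186,.185),73,-1,vmax=2.5,turnmax=4.5)
E
```

```text
{'clock': np.float64(21.6167), 'position': array([ 0.5884, -0.2288,  0.1919]), 'force': array([-0.2906, -0.5828, -1.7364]), 'moment': array([-0.0183,  0.0202,  0.0161]), 'grip_width': np.float64(0.0476), 'qpos': array([ 0.8022,  0.6931, -0.8282,  1.5977,  0.5598,  1.0953,  2.0225])} [179.79   0.31 125.69]
12 rows [-1,1.8,1.03,0.03,4.4,-1,1.87,0.9,0.04,4.4,-1,1.94,0.74,0.03,4.4,-1,1.98,0.6,0.04,4.4,-1,2.03,0.44,0.03,4.3,-1,2.05,0.29,0.04,4.4,-1,2.07,0.13,0.03,4.4,-1,2.07,-0.03,0.04,4.4,-1,2.07,-0.19,0.03,4.4,-1,2.04,-0.35,0.03,4.4,-1,2.02,-0.5,0.04,4.4,-1,1.96,-0.66,0.03,4.4]
```

View pics/s15.png

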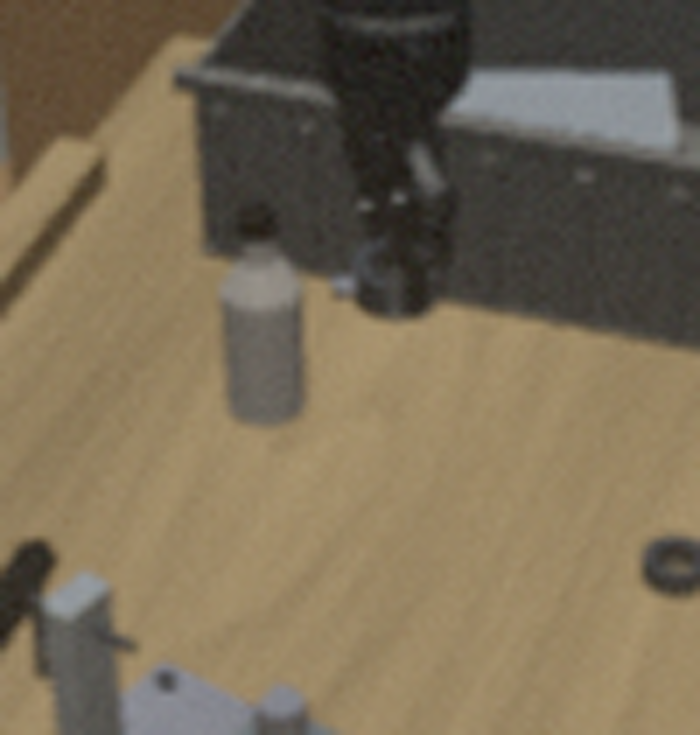

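The collar is held and level. Next I carry it over the shaft.

Call:
carry_out:
  deltas: [-1, 1.8, 1.05, 0, 4.4, -1, 1.85, 0.9, 0, 4.4, -1, 1.95, 0.75, 0, 4.4, -1, 2.0, 0.6, 0, 4.4, -1, 2.0, 0.45, 0, 4.4, -1, 2.05, 0.3, 0, 4.4, -1, 2.05, 0.15, 0, 4.4, -1, 2.05, 0, 0, 4.4, -1, 2.05, -0.2, 0, 4.4, -1, 2.05, -0.35, 0, 4.4, -1, 2.0, -0.5, 0, 4.4, -1, 2.0, -0.65, 0, 4.3, -1, 0, 0, 0, 0, -1, 0, 0, 0, 0]

```text
clock: 22.83
position: [0.5622, 0.0197, 0.1855]
tool_rot: [-3.14, 0.0, 1.277]
force: [1.2, -1.0, -2.3]
grip_width: 0.0477
```

```bash
python3 st.py; python3 - <<'E'
from h import *
plan((.5623,.0186,.16),73,-1)
E
```

```text
{'clock': np.float64(22.8333), 'position': array([0.5622, 0.0197, 0.1855]), 'force': array([ 1.1742, -1.0415, -2.2615]), 'moment': array([-0.0632, -0.0275,  0.0165]), 'grip_width': np.float64(0.0477), 'qpos': array([ 0.3221,  0.5465, -0.6487,  1.7884,  0.3983,  0.9422,  0.7811])} [-1.7994e+02  2.0000e-02  7.3150e+01]
1 rows [-1,-0.1,0.04,2.55,0.1]
```

Call:
carry_out:
  deltas: [-1, -0.1, 0, 2, 0.15, -1, 0, 0, 2, 0, -1, 0, 0, 0.7, 0, -1, 0, 0, 0, 0]

```text
clock: 23.17
position: [0.5614, 0.0167, 0.1372]
tool_rot: [-3.138, 0.001, 1.271]
force: [0.1, -0.1, -1.3]
grip_width: 0.0475
```

```bash
python3 st.py; python3 - <<'E'
from h import *
save('side','s16',(230,150,310,220),10);save('top','t16',(250,130,330,220),8)
plan((.5623,.0186,.13),73,-1)
E
```

```text
{'clock': np.float64(23.1667), 'position': array([0.5614, 0.0167, 0.1372]), 'force': array([ 0.0671, -0.1436, -1.3332]), 'moment': array([-0.0262,  0.0263,  0.0363]), 'grip_width': np.float64(0.0475), 'qpos': array([ 0.3   ,  0.6079, -0.614 ,  1.8278,  0.4513,  0.8529,  0.7369])} [-1.7981e+02  7.0000e-02  7.2840e+01]
1 rows [-1,0.12,-0.07,0.93,-0.2]
```

View pics/s16.png

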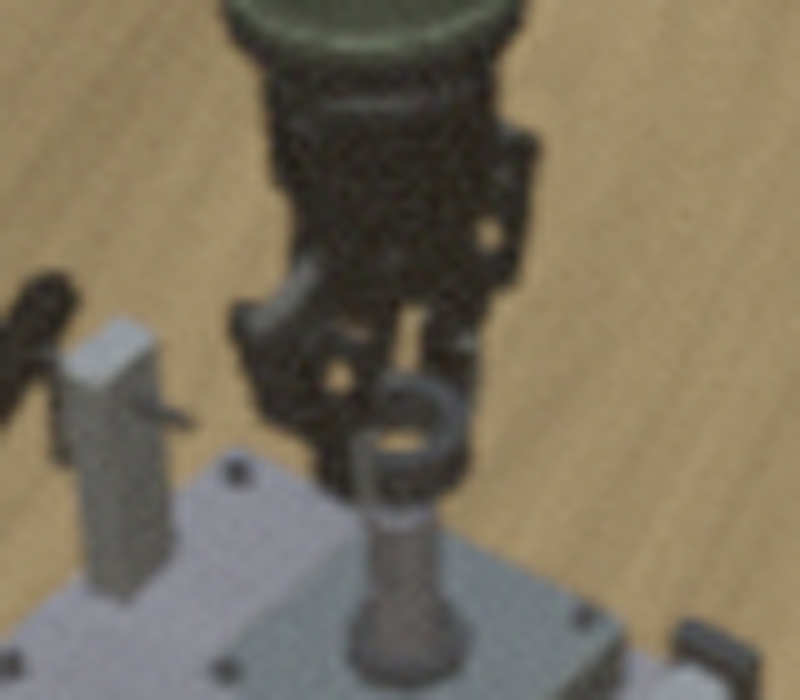

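View pics/t16.png

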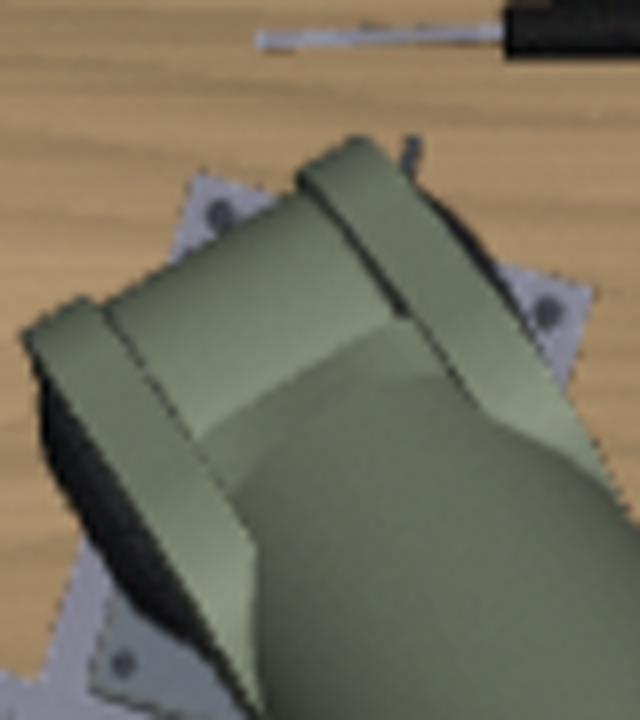

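```bash
python3 - <<'E'
from h import *
im=np.load('last_side.npy').astype(int)
a=np.radians(72.84);ey=np.array([np.sin(a),-np.cos(a)])
c=np.array([.5614,.0167])-.0007*ey; ax=np.array([.5616,.0188])
def Z(X): return ((proj('side',X)-[230,150])*10)
t=np.linspace(0,2*np.pi,721)
o=cv2.resize(np.load('last_side.npy')[150:220,230:310],None,fx=10,fy=10,interpolation=cv2.INTER_CUBIC)
def ring(c,r,z,col):
    P=np.array([Z((c[0]+r*np.cos(q),c[1]+r*np.sin(q),z)) for q in t]); cv2.polylines(o,[(P+5).astype(np.int32)],True,col,1); return P[:,0].min(),P[:,0].max()
z0=.1372-.0016
for r in(.025,.015):
  for z in(z0,z0+.022): print(r,ring(c,r,z,(255,0,0)))
print(ring(ax,.013,.122,(0,255,0)),ring(ax,.013,.09,(0,255,0)))
s=Z((*(c+.035*ey),z0+.011));print(s);cv2.circle(o,tuple((s+5).astype(int)),4,(255,255,0),1)
cv2.imwrite('pics/ov16.png',o[:,:,::-1])
E
```

```text
0.025 (np.float64(323.8187343329304), np.float64(471.05574474205696))
0.025 (np.float64(320.63565919623613), np.float64(469.46765148041834))
0.015 (np.float64(353.2704912661353), np.float64(441.607501915193))
0.015 (np.float64(350.40686974925677), np.float64(439.7006826918681))Traceback (most recent call last):
  File "<stdin>", line 13, in <module>
  File "<stdin>", line 9, in ring
  File "<stdin>", line 5, in Z
  File "h.py", line 13, in proj
    f,cx,cy,R,t=K(cam); p=R@np.array(X,float)+t
                ~^^^^^
  File "h.py", line 10, in K
    c=calibration(cam); f=210/np.tan(np.radians(c['fov_y'])/2)
ValueError: time passes only in moves, steps and waits
```

```bash
python3 - <<'E'
s=open('h.py').read()
s=s.replace("def K(cam):\n    c=calibration(cam);","_C={}\ndef K(cam):\n    if cam not in _C: _C[cam]=calibration(cam)\n    c=_C[cam];")
open('h.py','w').write(s)
E
cat > ov.py <<'E'
from h import *
import sys
def ov(name,tcp,yaw,img,zref=.0016,off=.0007):
    a=np.radians(yaw);ey=np.array([np.sin(a),-np.cos(a)])
    c=np.array(tcp[:2])-off*ey; ax=np.array([.5616,.0188])
    Z=lambda X:((proj('side',X)-[230,150])*10)
    t=np.linspace(0,2*np.pi,91)
    o=cv2.resize(img[150:220,230:310],None,fx=10,fy=10,interpolation=cv2.INTER_CUBIC)
    def ring(c,r,z,col):
        P=np.array([Z((c[0]+r*np.cos(q),c[1]+r*np.sin(q),z)) for q in t]); cv2.polylines(o,[(P+5).astype(np.int32)],True,col,1); return P[:,0].min(),P[:,0].max()
    z0=tcp[2]-zref
    for r in(.025,.015):
        for z in(z0,z0+.022): ring(c,r,z,(255,0,0))
    for z in(.122,.09): ring(ax,.013,z,(0,255,0))
    s=Z((*(c+.035*ey),z0+.011));cv2.circle(o,tuple((s+5).astype(int)),4,(255,255,0),1)
    cv2.imwrite(f'pics/{name}.png',o[:,:,::-1])
E
python3 - <<'E'
from ov import *
ov('ov16',(.5614,.0167,.1372),72.84,np.load('last_side.npy'))
E
```

```text
(no output)
```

View pics/ov16.png

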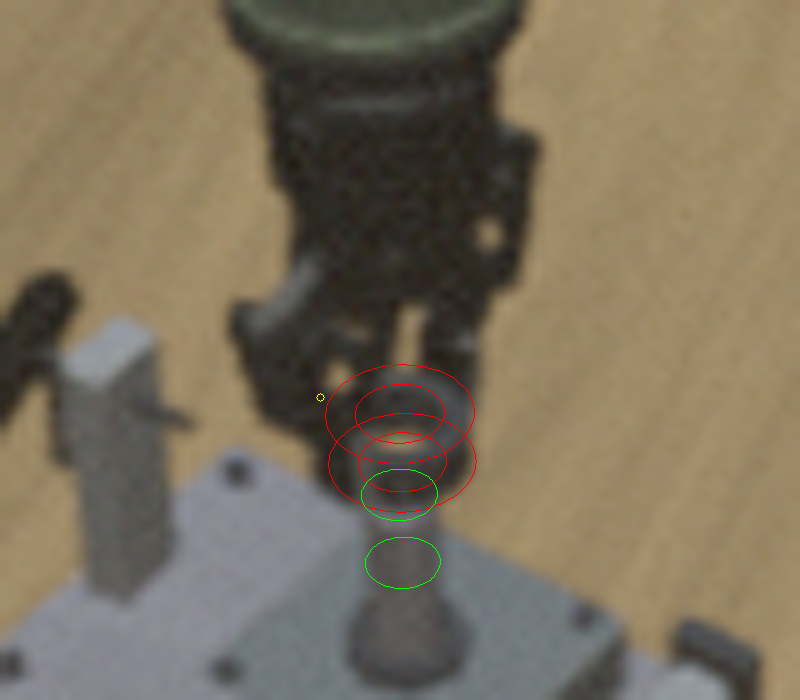

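Call:
carry_out:
  deltas: [-1, 0.2, 0.05, 0, 0, -1, 0, 0, 0.4, 0, -1, 0, 0, 0, 0]

```text
clock: 23.52
position: [0.5637, 0.0194, 0.135]
tool_rot: [3.141, -0.0, 1.271]
force: [-0.1, 0.1, -1.7]
grip_width: 0.0479
```

```bash
python3 st.py; python3 - <<'E'
from h import *
plan((.5623,.0186,.125),73,-1)
E
```

```text
{'clock': np.float64(23.5167), 'position': array([0.5637, 0.0194, 0.135 ]), 'force': array([-0.0561,  0.1362, -1.7399]), 'moment': array([0.0003, 0.0258, 0.013 ]), 'grip_width': np.float64(0.0479), 'qpos': array([ 0.2932,  0.6122, -0.6114,  1.8264,  0.4562,  0.8467,  0.7294])} [ 1.7998e+02 -1.0000e-02  7.2840e+01]
1 rows [-1,-0.12,-0.11,1.0,-0.2]
```

Call:
carry_out:
  deltas: [-1, -0.1, -0.1, 0.3, -0.2, -1, 0, 0, 0.4, 0, -1, 0, 0, 0.3, 0, -1, 0, 0, 0.2, 0, -1, 0, 0, 0, 0]

```text
clock: 23.93
position: [0.5621, 0.0187, 0.1224]
tool_rot: [-3.141, 0.0, 1.275]
force: [-0.5, 1.0, -2.3]
grip_width: 0.0477
```

```bash
python3 st.py
```

```text
{'clock': np.float64(23.9333), 'position': array([0.5621, 0.0187, 0.1224]), 'force': array([-0.5055,  0.9687, -2.3051]), 'moment': array([ 0.0146, -0.0082,  0.0141]), 'grip_width': np.float64(0.0477), 'qpos': array([ 0.2878,  0.6277, -0.6025,  1.8381,  0.4709,  0.823 ,  0.721 ])} [-1.7996e+02  1.0000e-02  7.3040e+01]
```

Call:
carry_out:
  deltas: [-1, 0, 0, 0.2, 0, -1, 0, 0, 0.3, 0, -1, 0, 0, 0.3, 0, -1, 0, 0, 0, 0]

```text
clock: 24.27
position: [0.562, 0.0186, 0.1143]
tool_rot: [-3.141, 0.0, 1.275]
force: [-0.0, 0.1, -2.2]
grip_width: 0.048
```

```bash
python3 st.py
```

```text
{'clock': np.float64(24.2667), 'position': array([0.562 , 0.0186, 0.1143]), 'force': array([-1.1000e-03,  1.3360e-01, -2.2243e+00]), 'moment': array([-0.0348,  0.0296,  0.0337]), 'grip_width': np.float64(0.048), 'qpos': array([ 0.2826,  0.6387, -0.5955,  1.8432,  0.4807,  0.8081,  0.713 ])} [-1.7996e+02  2.0000e-02  7.3040e+01]
```

No contact force, so the collar is going on cleanly. I'll continue down to TCP z = 0.0966.

Call:
carry_out:
  deltas: [-1, 0, 0, 0.4, 0, -1, 0, 0, 0.5, 0, -1, 0, 0, 0.4, 0, -1, 0, 0, 0.3, 0, -1, 0, 0, 0.17, 0, -1, 0, 0, 0, 0, -1, 0, 0, 0, 0]

```text
clock: 24.85
position: [0.5623, 0.0188, 0.0972]
tool_rot: [-3.141, -0.0, 1.275]
force: [0.5, -0.3, -1.6]
grip_width: 0.048
```

```bash
python3 st.py; python3 - <<'E'
from ov import *
save('side','s17',(230,150,310,220),10); s=status.observe()
ov('ov17',s['position'],np.degrees(s['tool_rot'][2]),np.load('last_side.npy'))
for n in('shaft_end','collar_screw','shaft_flat','collar'): print(n,[(np.round(m['xy'],1),round(m['p'],2)) for m in mark_of('side',n)][:2])
E
```

```text
{'clock': np.float64(24.85), 'position': array([0.5623, 0.0188, 0.0972]), 'force': array([ 0.4787, -0.2759, -1.5521]), 'moment': array([ 0.0018, -0.0422, -0.0133]), 'grip_width': np.float64(0.048), 'qpos': array([ 0.271 ,  0.6626, -0.5801,  1.8527,  0.502 ,  0.7763,  0.6956])} [-179.99   -0.     73.04]
shaft_end [(array([270.7, 199. ]), 0.41)]
collar_screw [(array([253. , 224.4]), 0.65), (array([261.1, 199. ]), 0.6)]
shaft_flat [(array([266.6, 200.5]), 0.64)]
collar [(array([271. , 202.4]), 0.39)]
```

View pics/s17.png

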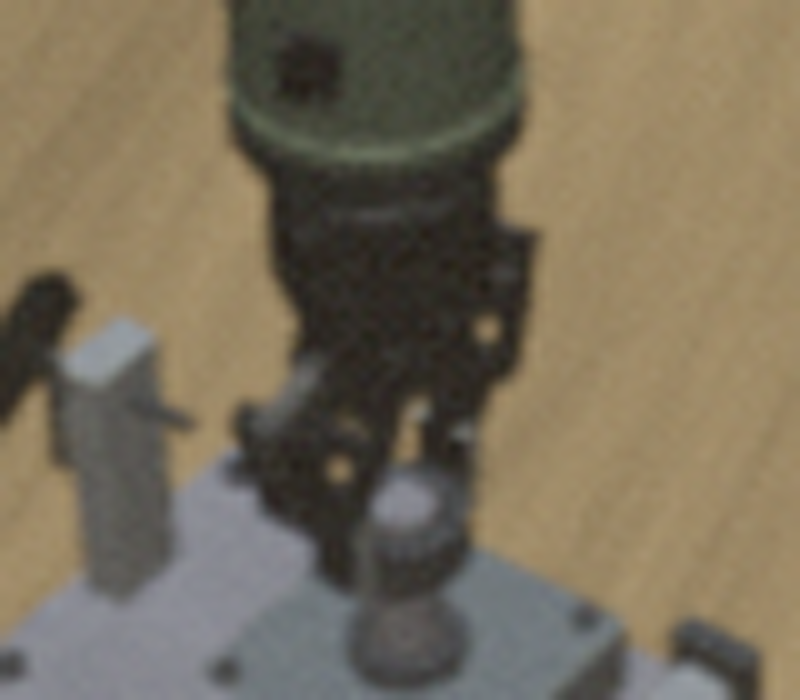

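View pics/ov17.png

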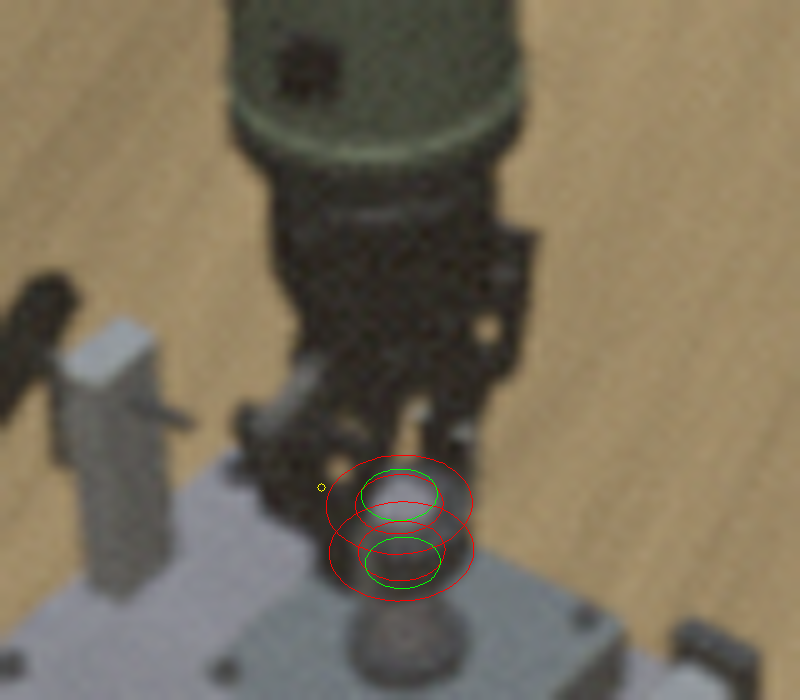

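Call:
carry_out:
  deltas: [-1, 0, 0, 0.05, 0, -1, 0, 0, 0, 0, -1, 0, 0, 0, 0]

```text
clock: 25.35
position: [0.5624, 0.0187, 0.0967]
tool_rot: [3.142, -0.0, 1.275]
force: [-0.3, -0.3, -1.3]
grip_width: 0.048
```

```bash
python3 st.py; python3 - <<'E'
from h import *
save('side','s18')
E
```

```text
{'clock': np.float64(25.35), 'position': array([0.5624, 0.0187, 0.0967]), 'force': array([-0.3001, -0.3004, -1.281 ]), 'moment': array([ 0.0503,  0.0031, -0.0485]), 'grip_width': np.float64(0.048), 'qpos': array([ 0.2707,  0.6632, -0.5796,  1.853 ,  0.5026,  0.7753,  0.695 ])} [180.    -0.    73.03]
```

View pics/s18.png

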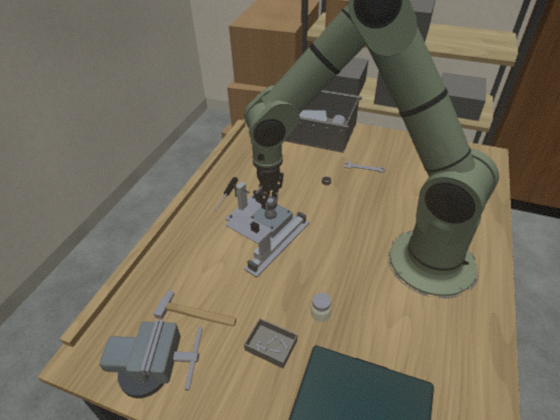

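```bash
python3 - <<'E'
from h import *
X=atz('top',(180+188/4,120+340/4),.166); d=X[:2]-[.5597,.0163]; a=np.radians(-17)
print(np.cos(a)*d[0]+np.sin(a)*d[1],-np.sin(a)*d[0]+np.cos(a)*d[1])
print(job.job_done())
E
```

```text
-0.061712041718323105 0.14842244758068868
the job is handed in; nothing more can be done
None
```

The job is handed in at about 25 s on the clock. The gripper is still holding the collar up on the shaft at 40 N.

- **Guard:** I pulled it open by its grip until it pushed back at the stop. A picture taken afterwards puts the grip at about 148 mm (150 expected, pixels are about 3 mm). It started about 26–28 mm open rather than shut.
- **Shaft:** The pads closed on the flat (21 mm opening) and I turned it until the flat faced the key. The unit's x axis is at about -17.0°, where estimates from different features ranged from -15.4° to -18.0°. The flat stands at -17.0°. In the side picture the flat is no longer visible, which is what you would expect if it faces the key and not away from it.
- **Collar:** I lined it up by gripping its set-screw, then gripped the ring. It went over the shaft with no side force above about 1 N. The underside is about 95 mm above the bench, which puts the screw at about 106 mm. The screw points at -17.0°, held clear of the bearing.

**Checks that failed or disagreed:**
- The first grip on the set-screw closed on nothing, so I shifted and repeated it. In doing this I pushed the collar about 8 mm along the bench before picking it up.
- The top camera puts the shaft about 2–3 mm from where the gripper found it. I used the gripper's value, and the free fit agreed.
- At the end the arm and fingers hid the screw, so its direction rests on the grip angle and not on a picture.
- The bystanders that show in the last side picture look unmoved. The arm hides the oil bottle there, though it was standing in place in an earlier picture.

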